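# Return the used check samples through the hopper's spring flap

## Robot

A 6-joint arm with a two-finger parallel gripper is mounted at the origin on the work surface. World frame = base frame: x ahead of the robot, y to its left, z up, the work surface at z = 0. Lengths are in m, angles in degrees, forces in N, time in s.
With the tool pointing down it reaches from about 0.3 to 0.75 m from the base axis. Payload 8.5 kg.
Tool frame: the origin (TCP) lies at the very end of the fingers, on their centre line; the grasp point (between the pads) lies 19 mm behind it (env.tcp_to_grasp is the distance from the TCP to the grasp point, in m); z points along the fingers, y is the line along which they close (so a half turn about z gives the same grasp; the last joint's range is limited). The gripper opens to 85 mm and grips with 20 to 120 N. Pads are 22 mm wide; open, the fingers measure 114 mm over their backs; the gripper's body (76 mm by 85 mm) begins 54 mm behind the grasp point. The pads swing forward as they close: fully open they stand 13 mm farther back than shut.
Start: joints at [61.977, 21.807, 74.336, -0, 83.858, -12.336], TCP at [0.149, 0.529, 0.231] pointing down, gripper open.
Joint ranges: [-178.18, 178.18], [-50.72, 133.34], [12.68, 142.11], [-81.47, 261.47], [9.98, 163.14], [-165.26, 165.26]. Speed limits (degrees/s): [136.94, 136.94, 180, 180, 180, 180].

## Interface

Orientations are given as a 3x3 rotation matrix whose columns are the frame's x, y, z axes.
In Python, from rig import status, get_image, env gives the robot as it stands.
- The arm moves only by the shell command python3 -m handwheel 'ROWS' [FORCE]. ROWS is text: rows parted by semicolons, each of 7 numbers parted by spaces: the shift along the world's x, y, z in cm, then the turn, a rotation vector about the world's x, y, z in degrees, then the opening, from 0 (shut) to 1 (fully open). In form: dx dy dz wx wy wz gripper; .... A call has 1 to 8 rows; each row is the pose to reach, as a shift and turn from the pose commanded when the call began; what a row does not reach only later rows make up. A row lasts 1/12 s, in which the tool goes at most 41.7 mm and 7.16 degrees, less where a joint would pass 70% of its speed; a pose out of reach is approached as far as the arm can. A call with a gripper value outside its range is refused whole. The fingers move at their own pace and stop on an object; FORCE is the grip in N (left out, the last holds). Time passes only in rows, so rows that repeat a pose let the fingers close. It gives the time, the measured TCP pose, the force, the opening and the grip force at its end, in the units of the state.
- status.observe(): the state, without advancing time (a new reading comes with each control period).
- get_image(name): name is "scene" or "top" or "wrist"; returns a dict with "color" (420x560x3 uint8, red, green, blue), "vertical_fov" (degrees; the focal length in pixels is half the picture's height over the tangent of half this angle, whatever the lens; pixels are square), "cx", "cy" (the principal point, pixels), "xyz" and "orientation" of the camera in the world. Camera axes: x right, y down, z forward; pixel columns grow to the right and rows downward; lengths in m; the calibration is good to about 2 mm. A picture is of the moment at which its call begins. There is no depth.
- env.close_job(): hands the job in; it is judged then, once.
The state is a dict: "time_s": time; "q": joint angles; "qvel": joint speeds; "joint_efforts": joint torques, N m; "position": TCP position; "tool_rot": TCP orientation; "ft_force": force on the tool from outside, world axes, zero at the start; "wrist_torque": the same for the moment, N m; "grip_width": finger opening in m; "gripper_force": force on a finger pad.
Only numpy, scipy, OpenCV 4.12 (cv2) and the standard library are available. Lean on these libraries where they do the work, as an engineer would, in place of code of your own. Each camera call takes 0.05 s, during which the arm holds its last target. There are 200 camera calls.

## Task

Clear the used aluminium check samples from the lab bench. Pull the drawer, left ajar, wide open and load every sample lying on the bench into the steel scoop kept in it; then, with the scoop's front edge (never the fingers) pushing the green spring flap of the grey return hopper down and holding it open, tip them all in and let the flap spring shut. Finally put the scoop back, flat and upright, in the drawer and push the drawer fully home, without disturbing the other things on the bench.

Things in the scene. Friction and masses are not known exactly. Their poses are not given: they have to be found in the camera images.
- drawer (a joint): slide of the drawer in m: 0 is fully home, grows as the drawer is pulled out (towards -x of drawer_floor), stops at 0.2; it needs about 1 N and stays where it is left. At the start it stands ajar, 35 to 55 mm out
- drawer_handle (a point): middle of the drawer's handle, a level steel bar 12 mm thick, 110 mm long along this point's y, its centre line 42 mm clear of the drawer front and 100 mm above the bench. White drawer unit: 280 mm deep, 240 mm wide, 118 mm high. Pinch the bar from above, fingers closing along the slide. x: into the unit
- drawer_floor (a point): point on the drawer's inner floor, 20 mm above the bench, mid-way across, 78 mm behind the front panel; inside 240 mm (x) by 198 mm (y); side and back walls 45 mm high, front panel top 115 mm above the bench. x: into the unit, z: up. Shut, the unit's top (underside at 110 mm) covers it: open at least 180 mm to reach the scoop, and set it back with its middle within 20 mm of this point
- scoop_tab (a point): middle of the free part of the scoop's green upright grip tab, 12 mm thick along the scoop's x, 40 mm wide along y; its top is 20 mm above this point, the rim of the scoop's walls 22 mm below it, the underside 62 mm below. Grip from above, fingers closing along x. Scoop axes: x from the open mouth to the back wall and tab, z up. At the start it stands in the drawer, mouth to the drawer front
- scoop_in (a point): middle of the flat part of the scoop's floor, 3 mm above the underside, 12 mm behind the scoop's middle. Steel scoop 104 mm long, 90 mm wide, 160 g; sides and back wall 3 mm thick, 40 mm high. The back wall is 37 mm behind this point (+x); the flat floor ends 36 mm in front (-x), where a 15 degree ramp, 28 mm long, rises to the open mouth. Samples slide in it at 11 to 17 degrees of slope
- scoop_lip (a point): middle of the scoop's front edge at the mouth: the end of the ramp, 52 mm in front of the scoop's middle, 110 mm in front of the tab's middle, 9 mm above the level of the underside
- hopper: grey return hopper fixed on the bench, 150 mm (x) by 142 mm (y) outside, walls 6 mm; origin: centre of its underside; x axis: from its middle to the hinge side, away from the robot. The hinge-side wall (+x) is 164 mm high; the side walls (y) and the wall opposite the hinge are 190 mm high, with 130 mm between the side walls
- hopper_hinge (a point): middle of the flap's hinge line, which runs along this point's y; 67 mm along +x from the hopper's middle, 168 mm above the bench, level with the top of the shut flap. Come with the scoop from beyond the hinge, mouth to -x of the hopper, lip over the flap
- flap (a joint): angle of the green flap, rad: 0 shut and level, grows as its free edge (-x) swings down, stops at 1.25. 100 mm long from the hinge, 124 mm wide; a fixed strip sloping down to its free edge covers the last 30 mm. The spring resists with 0.07 N m at first, 0.13 at 0.8 rad, and shuts it when let go. Held down it is a ramp on which samples slide in under the strip; from 0.6 rad they pass freely
- slug1_center (a point): used metal check sample, a plain aluminium disc 30 mm in diameter and 20 mm high, 40 g, standing flat on the bench at the start; this point is its centre, 10 mm above its underside; its z axis is the disc's axis. Three or four of the five exist in any run, the others are absent
- slug2_center (a point): used metal check sample, a plain aluminium disc 30 mm in diameter and 20 mm high, 40 g, standing flat on the bench at the start; this point is its centre, 10 mm above its underside; its z axis is the disc's axis. Three or four of the five exist in any run, the others are absent
- slug3_center (a point): used metal check sample, a plain aluminium disc 30 mm in diameter and 20 mm high, 40 g, standing flat on the bench at the start; this point is its centre, 10 mm above its underside; its z axis is the disc's axis. Three or four of the five exist in any run, the others are absent
- slug4_center (a point): used metal check sample, a plain aluminium disc 30 mm in diameter and 20 mm high, 40 g, standing flat on the bench at the start; this point is its centre, 10 mm above its underside; its z axis is the disc's axis. Three or four of the five exist in any run, the others are absent
- slug5_center (a point): used metal check sample, a plain aluminium disc 30 mm in diameter and 20 mm high, 40 g, standing flat on the bench at the start; this point is its centre, 10 mm above its underside; its z axis is the disc's axis. Three or four of the five exist in any run, the others are absent
- amber_jar: amber glass jar, 44 mm across and 60 mm high, a bystander; origin: centre of its underside
- beaker: glass beaker, 70 mm across and 90 mm high, a bystander; origin: centre of its underside
- wash_bottle: white wash bottle with a red cap, 70 mm across and 170 mm high, a bystander; origin: centre of its underside
- sample_jar: white jar with a blue cap, 48 mm across and 50 mm high, a bystander; origin: centre of its underside
- die: dark steel pressing die, 60 mm across and 60 mm high, a bystander; origin: centre of its underside
- scoop: the scoop as a whole; origin: centre of its underside

How it is judged:
By the outcome, as a careful person would: the job done as asked, in the order asked, and still so for the second after the job is handed in, with the robot touching nothing.
Of slug1, slug2, slug3, slug4, slug5 only 3 to 4 are there at a start; the rules pass over those that are not, and their reading is None.
At some moment in a run one of slug1, slug2, slug3, slug4, slug5 may be knocked a few centimetres aside while the robot is not near it.
It also fails if it takes over 210 s, if anything falls off the work surface, if the arm or the gripper's body presses on something with over 40 N, if the wrist force passes 120 N, or if a joint passes its speed limit or range.

## Working session

There is one attempt and no reset: what is moved stays moved. The work goes in short steps, Python scripts to look and compute and a shell command to move; the robot and the scene stay as the last step left them, time stands still between calls to the robot, and variables do not carry over. Pictures are saved under pics/ and viewed, at most 14 in all, crops included, and the job is handed in when it is done.

```bash
ls; mkdir -p pics; cat > h.py <<'E'
import numpy as np, cv2
from rig import status, get_image, env
def snap(n,f):
    im=get_image(n); cv2.imwrite(f'pics/{f}.png',im['color'][:,:,::-1]); np.save(f'pics/{f}.npy',im,allow_pickle=True); return im
def load(f): return np.load(f'pics/{f}.npy',allow_pickle=True).item()
def ray(im,u,v):
    f=im['color'].shape[0]/2/np.tan(np.radians(im['vertical_fov']/2))
    d=np.array(im['orientation'])@np.array([(u-im['cx'])/f,(v-im['cy'])/f,1.]); return np.array(im['xyz']),d
def onz(im,u,v,z):
    o,d=ray(im,u,v); return o+d*(z-o[2])/d[2]
def tri(a,pa,b,pb):
    o,d=ray(a,*pa);p,e=ray(b,*pb); d/=np.linalg.norm(d);e/=np.linalg.norm(e)
    s=np.linalg.lstsq(np.c_[d,-e],p-o,rcond=None)[0]; A=o+d*s[0];B=p+e*s[1]; return (A+B)/2,np.linalg.norm(A-B)
def proj(im,P):
    f=im['color'].shape[0]/2/np.tan(np.radians(im['vertical_fov']/2))
    c=np.array(im['orientation']).T@(np.array(P)-np.array(im['xyz'])); return c[:2]/c[2]*f+[im['cx'],im['cy']]
E
python3 - <<'E'
from h import *
for n in ('scene','top','wrist'):
    i=snap(n,n+'0'); print(n,i['vertical_fov'],i['cx'],i['cy'],i['xyz'],np.round(i['orientation'],3).tolist())
print(status.observe())
E
```

```text
pics
scene 54.87780902808956 272.2788739228499 206.98226444631493 [1.33319591 0.12740873 0.75003666] [[-0.188, 0.625, -0.758], [0.982, 0.115, -0.148], [-0.005, -0.772, -0.635]]
top 51.50397495062485 280.5489262573073 212.65873415188088 [0.33929916 0.00834543 1.2698451 ] [[0.006, -0.982, 0.188], [-1.0, -0.004, 0.009], [-0.008, -0.188, -0.982]]
wrist 66.69775729994733 277.21963380659724 206.6310257192443 [0.07131315 0.55156458 0.37493643] [[0.269, 0.916, 0.298], [0.963, -0.256, -0.084], [-0.0, 0.31, -0.951]]
{'time_s': 0.15, 'q': array([ 6.19781849e+01,  2.18329617e+01,  7.43713766e+01, -1.72000735e-03,
        8.38561249e+01, -1.23359909e+01]), 'qvel': array([ 0.05885147, -0.09600279, -0.14585046,  0.04593257,  0.00412429,
        0.02697163]), 'joint_efforts': array([ 2.35236759e-03, -4.48626173e+01, -2.31346482e+01, -7.58951455e-05,
        3.79278543e-03,  4.39483841e-06]), 'position': array([0.14861066, 0.52932542, 0.23086576]), 'tool_rot': array([[-9.62759495e-01,  2.70358901e-01, -4.69430873e-04],
       [ 2.70359237e-01,  9.62759050e-01, -9.45591738e-04],
       [ 1.96299679e-04, -1.03729240e-03, -9.99999443e-01]]), 'ft_force': array([-0.32631334, -0.18471185, -0.24959312]), 'wrist_torque': array([-0.02338164, -0.00525269,  0.02832094]), 'gripper_force': 0.0, 'grip_width': 0.08552958358823949}
```

View pics/scene0.png

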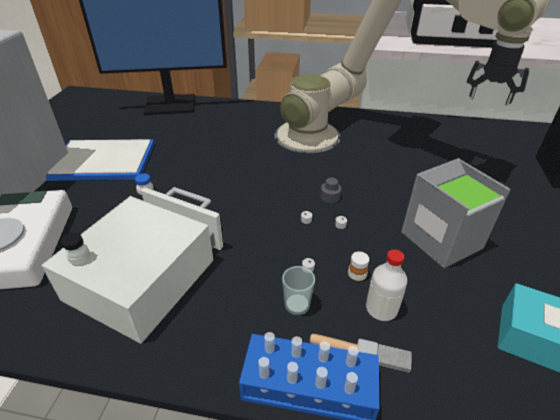

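View pics/top0.png

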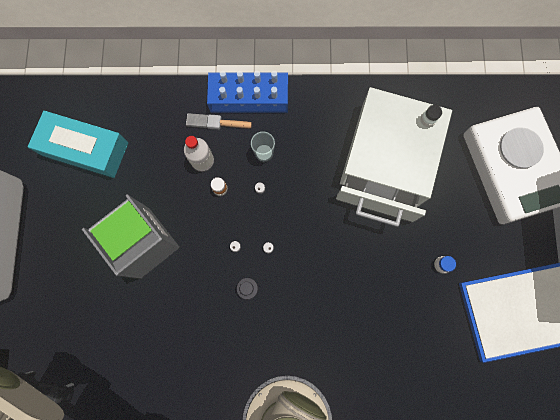

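The top view shows three slugs at (260,188), (235,246) and (268,247). The handle is near (380,212), the hopper around (130,235), and the drawer unit around (395,150). I'll crop the top view to measure these.

```bash
python3 - <<'E'
from h import *
t=load('top0');s=load('scene0')
a=t['color'][170:290,70:190];b=t['color'][80:230,325:475];c=s['color'][150:270,390:520]; d=s['color'][170:330,20:230]
r=lambda x:cv2.resize(x[:,:,::-1],(400,300) ,interpolation=cv2.INTER_CUBIC)
cv2.imwrite('pics/c1.png',np.vstack([np.hstack([r(a),r(b)]),np.hstack([r(c),r(d)])]))
for im,z in((t,.02),(s,.02)):
    g=im['color'].astype(int); m=((g.min(2)>150)&(g.max(2)-g.min(2)<40)).astype(np.uint8)
    n,l,st,ce=cv2.connectedComponentsWithStats(m)
    for k in range(1,n):
        p=onz(im,*ce[k],z)
        if 20<st[k,4]<120 and .15<p[0]<.9 and abs(p[1])<.6: print(st[k],ce[k].round(1),p.round(3))
for n,u,v,z in [('die',247,288,.06),('jar',219,186,.06),('beaker',262,146,.09),('cap',192,142,.17),('sj',447,264,.05),('hand',380,215,.1)]: print(n,onz(t,u,v,z).round(3))
E
```

```text
[186 114  20  12  48] [194.6 122.2] [0.859 0.283 0.02 ]
[256 150  16  10  73] [263.6 154.5] [0.756 0.071 0.02 ]
[255 183  10   9  70] [259.4 186.9] [0.656 0.082 0.02 ]
[ 89 200  39  31  57] [107.5 215.2] [0.569 0.526 0.02 ]
[ 82 228  20  27  51] [ 91.4 240.7] [0.494 0.567 0.02 ]
[230 241  10  10  73] [234.8 245.6] [0.482 0.151 0.02 ]
[263 242  10  11  71] [267.6 246.9] [0.478 0.056 0.02 ]
[301 211  11   8  62] [306.2 214.7] [0.478 0.056 0.02 ]
[336 216  11   8  66] [340.9 219.7] [0.481 0.152 0.02 ]
[302 258  13  15 117] [307.7 264.5] [0.662 0.082 0.02 ]
[128 312   6  15  28] [130.2 319.7] [ 0.887 -0.269  0.02 ]
[265 332   9   9  70] [269.  336.3] [0.872 0.029 0.02 ]
[292 337  10   9  75] [296.4 340.9] [0.872 0.085 0.02 ]
[320 341  10  10  80] [324.3 345.6] [0.873 0.142 0.02 ]
die [0.361 0.11  0.06 ]
jar [0.648 0.196 0.06 ]
beaker [0.758 0.072 0.09 ]
cap [0.74  0.255 0.17 ]
sj [ 0.43  -0.445  0.05 ]
hand [ 0.558 -0.253  0.1  ]
```

View pics/c1.png

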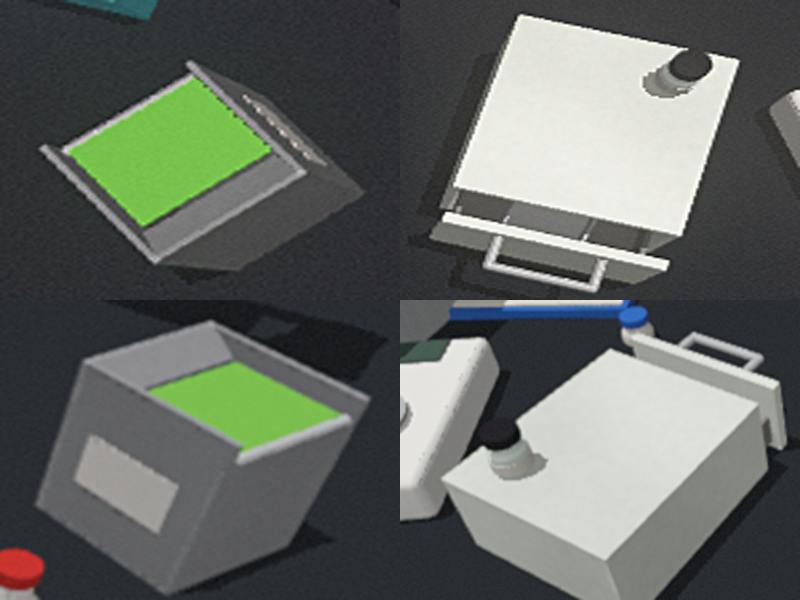

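Crop reading: the hopper's hinge is on the upper-left edge, with the low wall away from the robot. The fixed strip is towards the robot, and the drawer front faces the robot with its handle ends at about (359,212) and (399,222). Next I'll triangulate these points.

```bash
python3 - <<'E'
from h import *
t=load('top0');s=load('scene0')
for n,a,b in [('handL',(358.8,212.5),(209,200.4)),('handR',(399.3,222.5),(173.3,190.3)),('panL',(341.9,187.5),(219.5,215.3)),('panR',(424.4,212.5),(144.4,190.3)),
 ('hopFrontL',(161.5,238.8),(417.6,174)),('hopFrontR',(116.5,274.8),(458.2,158.8)),('hopHingeL',(127,196),(468,208)),('hopHingeR',(82.9,229.2),(510.2,190))]:
    p,e=tri(t,a,s,b); print(n,p.round(3),round(e,4), 'top@z', onz(t,*a,{'h':.1,'p':.115}[n[0]] if n[:3] in('han','pan') else .19).round(3))
# green quad in both
for im,z in((t,.168),(s,.168)):
    g=im['color'].astype(int); m=((g[:,:,1]>150)&(g[:,:,0]<150)&(g[:,:,2]<110)).astype(np.uint8)
    c=max(cv2.findContours(m,0,1)[0],key=cv2.contourArea); q=cv2.approxPolyDP(c,4,True)[:,0]
    print([ (tuple(map(int,k)),onz(im,*k,z).round(3)[:2].tolist()) for k in q])
    r=cv2.minAreaRect(c); print(r)
E
```

```text
handL [ 0.564 -0.192  0.103] 0.0058 top@z [ 0.565 -0.195  0.1  ]
handR [ 0.536 -0.301  0.1  ] 0.0069 top@z [ 0.538 -0.304  0.1  ]
panL [ 0.63  -0.144  0.116] 0.0085 top@z [ 0.631 -0.149  0.115]
panR [ 0.563 -0.368  0.111] 0.0049 top@z [ 0.563 -0.369  0.115]
hopFrontL [0.479 0.317 0.19 ] 0.0026 top@z [0.478 0.315 0.19 ]
hopFrontR [0.389 0.424 0.189] 0.0033 top@z [0.389 0.421 0.19 ]
hopHingeL [0.589 0.413 0.187] 0.0043 top@z [0.588 0.41  0.19 ]
hopHingeR [0.503 0.519 0.187] 0.0052 top@z [0.502 0.515 0.19 ]
[((128, 201), [0.58, 0.414]), ((91, 230), [0.503, 0.504]), ((112, 259), [0.429, 0.444]), ((150, 230), [0.504, 0.352])]
((120.31008911132812, 230.25733947753906), (37.355133056640625, 49.544334411621094), 51.95295715332031)
[((439, 186), [0.487, 0.372]), ((468, 210), [0.57, 0.424]), ((500, 195), [0.499, 0.507]), ((467, 175), [0.427, 0.446])]
((468.1265869140625, 192.7317657470703), (56.66803741455078, 29.54599380493164), 31.607501983642578)
```

```bash
for i in 1; do
python3 -m handwheel '3.4 -6.5 0.5 0 0 -7 0.5;6.7 -13 1 0 0 -14 0.5;10 -19.5 1.5 0 0 -21 0.5;13.4 -25.9 2 0 0 -28 0.5;13.4 -25.9 2 0 0 -30 0.5;13.4 -25.9 2 0 0 -30 0.5;13.4 -25.9 2 0 0 -30 0.5;13.4 -25.9 2 0 0 -30 0.5'
python3 -m handwheel '13.4 -25.9 0 0 0 -30 0.5;13.4 -25.9 0 0 0 -30 0.5;13.4 -25.9 0 0 0 -30 0.5;13.4 -25.9 0 0 0 -30 0.5;13.4 -25.9 0 0 0 -30 0.5;13.4 -25.9 0 0 0 -30 0.5;13.4 -25.9 0 0 0 -30 0.5;13.4 -25.9 0 0 0 -30 0.5'
python3 -m handwheel '10 -25.9 -2 0 0 -30.3 0.4;10 -25.9 -2 0 0 -30.3 0.4;10 -25.9 -2 0 0 -30.3 0.4;10 -25.9 -2 0 0 -30.3 0.4;10 -25.9 -2 0 0 -30.3 0.4;10 -25.9 -2 0 0 -30.3 0.4;10 -25.9 -2 0 0 -30.3 0.4;10 -25.9 -2 0 0 -30.3 0.4'
done
python3 - <<'E'
from h import *
i=snap('wrist','w1'); st=status.observe(); print(st['position'],st['tool_rot'].round(3).tolist(),st['q'].round(1))
g=cv2.resize(i['color'][:,:,::-1],(560,420)); cv2.imwrite('pics/w1v.png',g)
print(proj(i,[.551,-.2475,.1]))
E
```

```text
time_s: 0.82
position: [0.2856, 0.2658, 0.2517]
tool_rot: [[-0.693, 0.721, 0.001], [0.721, 0.693, -0.001], [-0.002, 0.0, -1.0]]
ft_force: [0.4, 1.3, 0.8]
grip_width: 0.0425
gripper_force: 0.0
time_s: 1.48
position: [0.4194, 0.0063, 0.2509]
tool_rot: [[-0.241, 0.97, 0.0], [0.97, 0.241, -0.001], [-0.002, 0.0, -1.0]]
ft_force: [-0.0, 0.1, -0.9]
grip_width: 0.0431
gripper_force: 0.0
time_s: 2.15
position: [0.5177, -0.2519, 0.2293]
tool_rot: [[0.279, 0.96, -0.001], [0.96, -0.279, 0.0], [-0.0, -0.001, -1.0]]
ft_force: [-0.6, -0.5, -0.1]
grip_width: 0.0344
gripper_force: 0.0
[ 0.51701849 -0.24932806  0.22977984] [[0.278, 0.961, -0.002], [0.961, -0.278, 0.001], [0.001, -0.002, -1.0]] [-37.6  24.4  70.5  -0.   85.3 -21.4]
[313.3732456  182.42745384]
```

View pics/w1v.png

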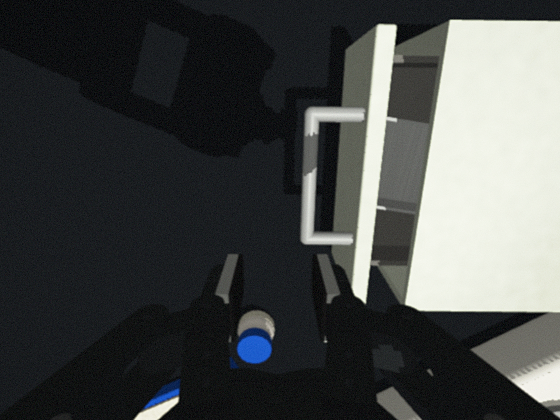

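The wrist view shows the handle bar from (312,115) to (308,240), clear of the fingers, with the drawer just ajar behind it.

```bash
python3 - <<'E'
from h import *
i=load('w1'); t=load('top0')
a=onz(i,312,115,.1);b=onz(i,308,240,.1); print(a,b,(a+b)/2,np.linalg.norm(a-b)); d=a-b; print(np.degrees(np.arctan2(-d[0],d[1])))
m=(proj(t,a)+proj(t,b))/2; print(tri(i,(310,177.5),t,(379,217.5)),m)
E
```

```text
[ 0.56384298 -0.19185098  0.1       ] [ 0.5327203  -0.29959732  0.1       ] [ 0.54828164 -0.24572415  0.1       ] 0.11215120723295739
-16.111435529949453
(array([ 0.54982335, -0.24544116,  0.10294944]), np.float64(0.007461020492389523)) [377.57846938 218.55416039]
```

```bash

python3 -m handwheel '3.1 0.4 0 0 0 0 0.4;3.1 0.4 -4 0 0 0 0.4;3.1 0.4 -8 0 0 0 0.4;3.1 0.4 -12 0 0 0 0.4;3.1 0.4 -14.6 0 0 0 0.4;3.1 0.4 -14.6 0 0 0 0.4;3.1 0.4 -14.6 0 0 0 0.4'
python3 -m handwheel '0 0 0 0 0 0 0;0 0 0 0 0 0 0;0 0 0 0 0 0 0;0 0 0 0 0 0 0;0 0 0 0 0 0 0;0 0 0 0 0 0 0' 40
python3 -m handwheel '-1.9 0.56 0 0 0 0 0;-3.8 1.11 0 0 0 0 0;-5.8 1.67 0 0 0 0 0;-7.7 2.22 0 0 0 0 0;-9.6 2.8 0 0 0 0 0;-11.5 3.3 0 0 0 0 0;-13.5 3.9 0 0 0 0 0;-13.5 3.9 0 0 0 0 0'
python3 -m handwheel '-0.3 0.1 0 0 0 0 0;-0.6 0.2 0 0 0 0 0;-0.9 0.26 0 0 0 0 0;-0.9 0.26 0 0 0 0 0'

```

```text
time_s: 2.78
position: [0.5476, -0.2424, 0.0854]
tool_rot: [[0.275, 0.962, -0.001], [0.962, -0.275, 0.001], [0.001, -0.002, -1.0]]
ft_force: [-0.2, 0.5, 1.5]
grip_width: 0.0342
gripper_force: 0.0
time_s: 3.28
position: [0.5487, -0.2438, 0.0879]
tool_rot: [[0.276, 0.961, 0.004], [0.961, -0.276, -0.002], [-0.001, 0.004, -1.0]]
ft_force: [0.0, 1.9, 7.8]
grip_width: 0.0103
gripper_force: 39.2
time_s: 3.95
position: [0.4112, -0.2023, 0.0879]
tool_rot: [[0.276, 0.961, 0.002], [0.961, -0.276, 0.001], [0.002, 0.002, -1.0]]
ft_force: [2.0, 13.3, 13.9]
grip_width: 0.01
gripper_force: 41.1
time_s: 4.28
position: [0.4047, -0.2004, 0.0878]
tool_rot: [[0.276, 0.961, 0.005], [0.961, -0.276, 0.001], [0.002, 0.004, -1.0]]
ft_force: [3.1, 14.4, 18.5]
grip_width: 0.0103
gripper_force: 41.6
```

```bash

python3 -m handwheel '-0.2 0.4 0 0 0 0 0;-0.5 0.5 0 0 0 0 0;-0.5 0.5 0 0 0 0 0'
python3 -m handwheel '-0.3 0.1 0 0 0 0 0;-0.5 0.15 0 0 0 0 0;-0.5 0.15 0 0 0 0 0'
python3 -m handwheel '-0.3 0.1 0 0 0 0 0;-0.5 0.15 0 0 0 0 0;-0.5 0.15 0 0 0 0 0'

```

```text
time_s: 4.53
position: [0.4, -0.1988, 0.0879]
tool_rot: [[0.275, 0.961, 0.005], [0.961, -0.275, -0.006], [-0.005, 0.007, -1.0]]
ft_force: [-2.8, -4.2, 11.9]
grip_width: 0.0103
gripper_force: 40.9
time_s: 4.78
position: [0.395, -0.1973, 0.0879]
tool_rot: [[0.276, 0.961, 0.005], [0.961, -0.276, -0.006], [-0.004, 0.007, -1.0]]
ft_force: [-2.2, -3.3, 12.7]
grip_width: 0.0103
gripper_force: 41.0
time_s: 5.03
position: [0.3909, -0.1961, 0.0879]
tool_rot: [[0.276, 0.961, 0.007], [0.961, -0.276, -0.007], [-0.004, 0.009, -1.0]]
ft_force: [3.5, -3.9, 9.4]
grip_width: 0.0102
gripper_force: 40.7
```

```bash

python3 -m handwheel '0 0 0 0 0 0 0.4;0 0 0 0 0 0 0.4;0 0 0 0 0 0 0.4;0 0 0 0 0 0 0.4'
python3 -m handwheel '0 0 4 0 0 0 0.4;0 0 8 0 0 0 0.4;0 0 12 0 0 0 0.5;0 0 15 0 0 0 0.5;0 0 15 0 0 0 0.5'
python3 -m handwheel '2 -1 0 0 0 0 0.5;4 -2 0 0 0 0 0.5;4 -2 0 0 0 0 0.5;4 -2 0 0 0 0 0.5'
python3 - <<'E'
from h import *
i=snap('wrist','w2');t=snap('top','t2');s=snap('scene','s2')
r=lambda x:x[:,:,::-1]
b=np.zeros((600,800,3),np.uint8)
b[:420,:560]=r(i['color'])
b[:240,560:]=cv2.resize(r(t['color'])[100:260,320:480],(240,240)); b[240:480,560:]=cv2.resize(r(s['color'])[120:280,110:270],(240,240))
cv2.imwrite('pics/v2.png',b)
E
```

```text
time_s: 5.37
position: [0.3886, -0.1938, 0.0855]
tool_rot: [[0.275, 0.961, -0.0], [0.961, -0.275, 0.0], [-0.0, -0.0, -1.0]]
ft_force: [0.3, 0.4, 0.1]
grip_width: 0.0342
gripper_force: 0.0
time_s: 5.78
position: [0.3902, -0.1951, 0.2408]
tool_rot: [[0.275, 0.961, 0.008], [0.961, -0.275, -0.007], [-0.005, 0.009, -1.0]]
ft_force: [0.4, 0.5, 0.1]
grip_width: 0.0425
gripper_force: 0.0
time_s: 6.12
position: [0.4287, -0.2138, 0.2343]
tool_rot: [[0.275, 0.961, -0.002], [0.961, -0.275, 0.001], [0.001, -0.002, -1.0]]
ft_force: [0.0, -0.3, 0.8]
grip_width: 0.0432
gripper_force: 0.0
```

View pics/v2.png

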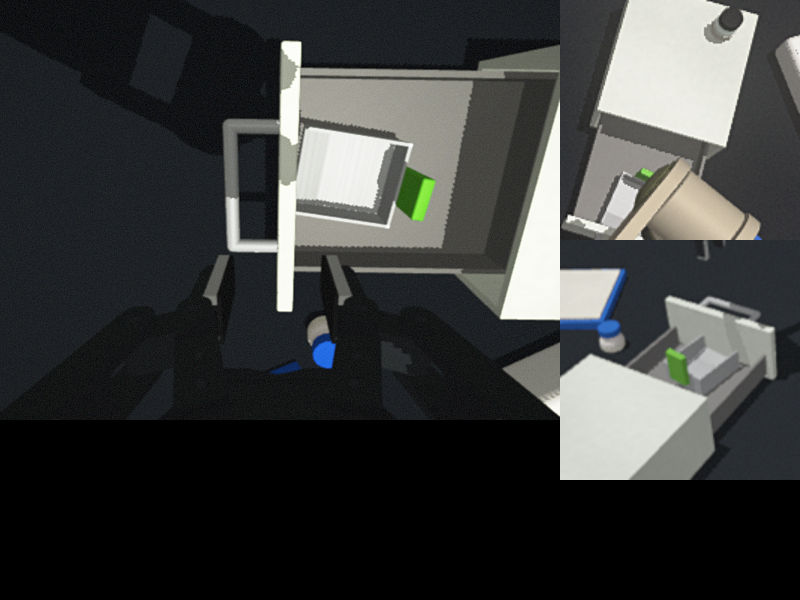

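The drawer is now wide open. The wrist view shows the scoop inside, with rim corners at (312,127), (412,145) and (390,227), turned about 10° from the drawer axis. The top of the green tab is near (425,199).

```bash
python3 - <<'E'
from h import *
i=load('w2');s=load('s2')
def green(im,lo,box):
    g=im['color'].astype(int);m=np.zeros(g.shape[:2],np.uint8);x0,y0,x1,y1=box
    m[y0:y1,x0:x1]=((g[:,:,1]>lo)&(g[:,:,1]-g[:,:,0]>60)&(g[:,:,1]-g[:,:,2]>60))[y0:y1,x0:x1]
    c=max(cv2.findContours(m,0,1)[0],key=cv2.contourArea);return cv2.minAreaRect(c),m
r,m=green(i,190,(370,140,460,240));print(r); bp=cv2.boxPoints(r);P=np.array([onz(i,*p,.102) for p in bp]);print(P.round(4),P.mean(0))
r2,_=green(s,60,(110,120,270,280));print('scene',cv2.boxPoints(r2).round(1))
for n,p,z in[('bl',(412,145),.06),('br',(390,227),.06),('fl',(312,127),.06)]:print(n,onz(i,*p,z))
a=onz(i,228,122,.1);b=onz(i,234,248,.1);print('handle',a,b,(a+b)/2)
print('proj tabtop in scene',proj(s,P.mean(0)))
E
```

```text
((423.2459716796875, 199.57569885253906), (11.395828247070312, 43.1571044921875), 17.10272979736328)
[[ 0.5409 -0.2678  0.102 ]
 [ 0.5574 -0.2322  0.102 ]
 [ 0.5663 -0.2379  0.102 ]
 [ 0.5501 -0.2739  0.102 ]] [ 0.55367225 -0.2529522   0.102     ]
scene [[180.6 194.8]
 [182.3 191.6]
 [192.4 197.2]
 [190.7 200.4]]
bl [ 0.56667369 -0.21089962  0.06      ]
br [ 0.53112065 -0.29110206  0.06      ]
fl [ 0.47597436 -0.16711528  0.06      ]
handle [ 0.40546604 -0.13987745  0.1       ] [ 0.37361318 -0.25235042  0.1       ] [ 0.38953961 -0.19611394  0.1       ]
proj tabtop in scene [186.7224415  195.48215112]
```

```bash

python3 -m handwheel '0.7 3.9 0 0 0 0 0.7;1.4 7.8 0 0 0 0 0.7;2.1 11.7 0 0 0 0 0.7;2.8 15.6 0 0 0 0 0.7;3.5 19.5 0 0 0 0 0.7;4.2 23.4 0 0 0 0 0.7;4.9 27 0 0 0 0 0.7;4.9 27 0 0 0 0 0.7' 40
cat >> h.py <<'E'
def slugs(im,z=.02,mn=20,mx=3000):
    g=im['color'].astype(int); m=((g.min(2)>140)&(g.max(2)-g.min(2)<40)).astype(np.uint8); m=cv2.morphologyEx(m,cv2.MORPH_CLOSE,np.ones((5,5)))
    n,l,st,ce=cv2.connectedComponentsWithStats(m); o=[]
    for k in range(1,n):
        p=onz(im,*ce[k],z)
        if mn<st[k,4]<mx and .2<p[0]<.9 and -.1<p[1]<.3: o.append((p.round(4)[:2].tolist(),st[k].tolist(),ce[k].round(1).tolist()))
    return o
E
python3 - <<'E'
from h import *
i=snap('wrist','w3');s=snap('scene','s3'); print(status.observe()['position'])
print(*slugs(i,mn=200),sep='\n');print(*slugs(s,mn=40,mx=100),sep='\n')
E
```

```text
time_s: 6.93
position: [0.4772, 0.0612, 0.2354]
tool_rot: [[0.27, 0.963, 0.0], [0.963, -0.27, 0.002], [0.002, -0.0, -1.0]]
ft_force: [-0.2, -0.3, -0.6]
grip_width: 0.0598
gripper_force: 0.0
[0.47709186 0.05715815 0.23529019]
([0.6399, 0.1882], [388, 0, 40, 21, 292], [402.1, 11.7])
([0.7651, 0.0717], [502, 61, 58, 66, 2746], [535.9, 95.8])
([0.4805, 0.1528], [243, 79, 30, 31, 683], [257.9, 94.2])
([0.6524, 0.0846], [411, 99, 35, 30, 852], [428.2, 113.2])
([0.4766, 0.0576], [265, 165, 28, 29, 639], [278.4, 179.4])
([0.3546, 0.0918], [143, 166, 44, 23, 424], [168.5, 179.3])
([0.3344, -0.0441], [178, 258, 31, 52, 591], [192.9, 283.1])
([0.4816, 0.0552], [301, 211, 11, 12, 84], [305.7, 215.5])
([0.4915, 0.1505], [336, 220, 11, 7, 48], [340.2, 222.0])
([0.6766, 0.1979], [349, 269, 16, 11, 58], [355.7, 275.8])
([0.8726, 0.0289], [265, 332, 10, 10, 74], [269.1, 336.4])
([0.8726, 0.0853], [292, 337, 10, 9, 77], [296.4, 341.0])
([0.8727, 0.1416], [319, 341, 11, 10, 82], [324.2, 345.6])
```

View pics/w3.png

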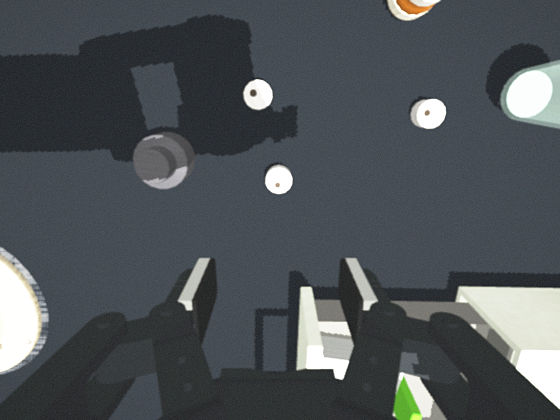

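The three slugs are at (278,179), (258,94) and (428,113), all unmoved. The tool is centred over the first one, so I'll pick it.

```bash

python3 -m handwheel '0 0 -4 0 0 0 0.7;0 0 -8 0 0 0 0.7;0 0 -12 0 0 0 0.7;0 0 -16 0 0 0 0.7;0 0 -20 0 0 0 0.7;0 0 -22 0 0 0 0.7;0 0 -23 0 0 0 0.7;0 0 -23 0 0 0 0.7' 40
python3 -m handwheel '0 0 0 0 0 0 0.2;0 0 0 0 0 0 0.2;0 0 0 0 0 0 0.2;0 0 0 0 0 0 0.2;0 0 0 0 0 0 0.2'
python3 -m handwheel '0 0 4 0 0 0 0.2;0 0 8 0 0 0 0.2;0 0 12 0 0 0 0.2;0 0 15 0 0 0 0.2;0 0 15 0 0 0 0.2'
```

```text
time_s: 7.7
position: [0.4763, 0.0549, 0.0034]
tool_rot: [[0.277, 0.961, -0.005], [0.961, -0.277, 0.0], [-0.001, -0.005, -1.0]]
ft_force: [-0.9, 0.2, -0.2]
grip_width: 0.0597
gripper_force: 0.0
time_s: 8.12
position: [0.4784, 0.0557, 0.0066]
tool_rot: [[0.275, 0.961, 0.003], [0.961, -0.275, -0.001], [0.0, 0.003, -1.0]]
ft_force: [-1.8, -1.7, 7.2]
grip_width: 0.0287
gripper_force: 39.5
time_s: 8.53
position: [0.4801, 0.0559, 0.1616]
tool_rot: [[0.275, 0.961, 0.012], [0.961, -0.275, -0.002], [0.002, 0.012, -1.0]]
ft_force: [0.1, -0.5, 0.3]
grip_width: 0.0281
gripper_force: 39.7
```

```bash

python3 -m handwheel '0.6 -3.9 0 0 0 -1.3 0.2;1.2 -7.7 0 0 0 -2.6 0.2;1.8 -11.6 0 0 0 -3.9 0.2;2.4 -15.5 0 0 0 -5 0.2;3 -19.4 0 0 0 -6.5 0.2;3.6 -23.2 0 0 0 -8 0.2;4.1 -26.9 0 0 0 -9 0.2;4.1 -26.9 0 0 0 -9 0.2'
python3 -m handwheel '0 0 -4 0 0 0 0.2;0 0 -8 0 0 0 0.2;0 0 -10 0 0 0 0.2;0 0 -12 0 0 0 0.2;0 0 -12 0 0 0 0.2'
python3 - <<'E'
from h import *
snap('wrist','w4')
E
```

```text
time_s: 9.2
position: [0.519, -0.2189, 0.1547]
tool_rot: [[0.428, 0.904, 0.001], [0.904, -0.428, -0.002], [-0.002, 0.002, -1.0]]
ft_force: [-0.9, 0.0, -0.0]
grip_width: 0.0282
gripper_force: 39.7
time_s: 9.62
position: [0.5176, -0.2119, 0.0324]
tool_rot: [[0.422, 0.906, -0.003], [0.906, -0.422, 0.002], [0.001, -0.004, -1.0]]
ft_force: [-0.3, -0.4, -0.7]
grip_width: 0.0282
gripper_force: 47.5
```

View pics/w4.png

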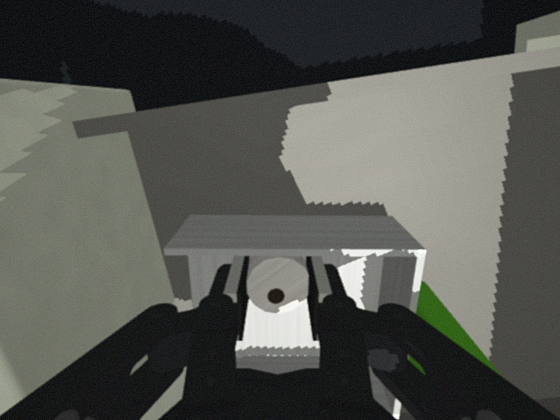

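The slug sits inside the scoop near the left wall, clear of it. I'll release it and go for the second.

```bash

python3 -m handwheel '0 0 0 0 0 0 0.5;0 0 0 0 0 0 0.5;0 0 0 0 0 0 0.5;0 0 4 0 0 0 0.5;0 0 8 0 0 0 0.5;0 0 12 0 0 0 0.5;0 0 15 0 0 0 0.5;0 0 15 0 0 0 0.5'
python3 -m handwheel '-0.4 3.9 0 0 0 0 0.7;-0.8 7.8 0 0 0 0 0.7;-1.2 11.7 0 0 0 0 0.7;-1.6 15.6 0 0 0 0 0.7;-2 19.5 0 0 0 0 0.7;-2.4 23.4 0 0 0 0 0.7;-2.8 27 0 0 0 0 0.7;-2.8 27 0 0 0 0 0.7'
python3 -m handwheel '-0.5 4 0 0 0 0 0.7;-0.8 8 0 0 0 0 0.7;-0.9 9.4 0 0 0 0 0.7;-0.9 9.4 0 0 0 0 0.7;-0.9 9.4 0 0 0 0 0.7'
python3 - <<'E'
from h import *
i=snap('wrist','w5');t=snap('top','t5'); print(status.observe()['position'])
print(*slugs(i,mn=200),sep='\n');print(*slugs(t,mn=40,mx=100),sep='\n')
E
```

```text
time_s: 10.33
position: [0.5207, -0.2141, 0.1926]
tool_rot: [[0.422, 0.906, 0.011], [0.907, -0.422, -0.007], [-0.002, 0.013, -1.0]]
ft_force: [-0.1, -0.9, -0.2]
grip_width: 0.0426
gripper_force: 0.0
time_s: 11.0
position: [0.4892, 0.0622, 0.1856]
tool_rot: [[0.418, 0.909, 0.0], [0.909, -0.418, 0.001], [0.001, -0.001, -1.0]]
ft_force: [-0.5, 0.2, 0.7]
grip_width: 0.0598
gripper_force: 0.0
time_s: 11.42
position: [0.4816, 0.1512, 0.1853]
tool_rot: [[0.421, 0.907, 0.0], [0.907, -0.421, -0.0], [-0.0, 0.0, -1.0]]
ft_force: [0.4, -0.7, 0.3]
grip_width: 0.0597
gripper_force: 0.0
[0.48187136 0.15011776 0.18532767]
([0.7381, 0.0841], [541, 113, 19, 51, 698], [551.7, 139.2])
([0.652, 0.0866], [442, 158, 41, 34, 1091], [462.3, 174.1])
([0.4804, 0.1536], [260, 168, 33, 35, 867], [276.0, 185.3])
([0.3466, 0.108], [158, 245, 52, 66, 1618], [182.6, 271.9])
([0.5194, 0.0125], [345, 258, 33, 53, 651], [361.7, 283.3])
([0.6557, 0.0823], [255, 183, 10, 9, 76], [259.4, 187.0])
```

```bash

python3 -m handwheel '-0.1 0.2 -4 0 0 0 0.7;-0.1 0.2 -8 0 0 0 0.7;-0.1 0.2 -12 0 0 0 0.7;-0.1 0.2 -15 0 0 0 0.7;-0.1 0.2 -17 0 0 0 0.7;-0.1 0.2 -18 0 0 0 0.7;-0.1 0.2 -18 0 0 0 0.7'
python3 -m handwheel '0 0 0 0 0 0 0.2;0 0 0 0 0 0 0.2;0 0 0 0 0 0 0.2;0 0 0 0 0 0 0.2;0 0 0 0 0 0 0.2'
python3 -m handwheel '0 0 4 0 0 0 0.2;0 0 8 0 0 0 0.2;0 0 12 0 0 0 0.2;0 0 15 0 0 0 0.2;0 0 15 0 0 0 0.2'
python3 -m handwheel '0.2 -3.9 0 0 0 0 0.2;0.4 -7.8 0 0 0 0 0.2;0.6 -11.7 0 0 0 0 0.2;0.8 -15.6 0 0 0 0 0.2;1 -19.5 0 0 0 0 0.2;1.2 -23.4 0 0 0 0 0.2;1.4 -27 0 0 0 0 0.2;1.4 -27 0 0 0 0 0.2'
python3 -m handwheel '0.1 -3.9 0 0 0 0 0.2;0.3 -7.8 0 0 0 0 0.2;0.5 -11.7 0 0 0 0 0.2;0.5 -13.4 0 0 0 0 0.2;0.5 -13.4 0 0 0 0 0.2;0.5 -13.4 0 0 0 0 0.2'
```

```text
time_s: 12.1
position: [0.4799, 0.1516, 0.0033]
tool_rot: [[0.424, 0.906, -0.004], [0.906, -0.424, -0.0], [-0.002, -0.004, -1.0]]
ft_force: [-0.4, 0.4, 0.1]
grip_width: 0.0595
gripper_force: 0.0
time_s: 12.52
position: [0.4815, 0.1529, 0.0066]
tool_rot: [[0.422, 0.906, 0.003], [0.906, -0.422, -0.0], [0.001, 0.003, -1.0]]
ft_force: [0.2, -1.5, 6.8]
grip_width: 0.028
gripper_force: 39.7
time_s: 12.93
position: [0.483, 0.1534, 0.1617]
tool_rot: [[0.422, 0.906, 0.012], [0.907, -0.422, 0.001], [0.006, 0.01, -1.0]]
ft_force: [0.1, -0.1, -0.5]
grip_width: 0.0281
gripper_force: 39.7
time_s: 13.6
position: [0.495, -0.1225, 0.1552]
tool_rot: [[0.427, 0.904, 0.001], [0.904, -0.427, -0.002], [-0.001, 0.002, -1.0]]
ft_force: [-0.1, 0.5, -0.1]
grip_width: 0.0279
gripper_force: 39.7
time_s: 14.1
position: [0.4994, -0.2508, 0.1549]
tool_rot: [[0.424, 0.906, -0.001], [0.906, -0.424, 0.001], [0.001, -0.001, -1.0]]
ft_force: [0.4, 0.4, -0.4]
grip_width: 0.0284
gripper_force: 39.7
```

```bash

python3 -m handwheel '0 -0.1 -4 0 0 0 0.2;0 -0.1 -8 0 0 0 0.2;0 -0.1 -10 0 0 0 0.2;0 -0.1 -12 0 0 0 0.2;0 -0.1 -12 0 0 0 0.2;0 -0.1 -12 0 0 0 0.5;0 -0.1 -12 0 0 0 0.5;0 -0.1 -12 0 0 0 0.5'
python3 -m handwheel '0 0 4 0 0 0 0.5;0 0 8 0 0 0 0.5;0 0 12 0 0 0 0.5;0 0 15 0 0 0 0.5;0 0 15 0 0 0 0.5'
python3 -m handwheel '1.9 3 0 0 0 7 0.7;3.8 6 0 0 0 14 0.7;5.7 9 0 0 0 21 0.7;7.6 12 0 0 0 28 0.7;8 15 0 0 0 35 0.7;8 16 0 0 0 42 0.7;8 17 0 0 0 45 0.7;8 17 0 0 0 45 0.7'
python3 -m handwheel '1.9 3 0 0 0 7 0.7;3.8 6 0 0 0 14 0.7;5.7 9 0 0 0 21 0.7;7.6 12 0 0 0 28 0.7;7.7 15 0 0 0 35 0.7;7.7 16.6 0 0 0 42 0.7;7.7 16.6 0 0 0 45 0.7;7.7 16.6 0 0 0 45 0.7'
python3 - <<'E'
from h import *
i=snap('wrist','w6');t=snap('top','t6');s=snap('scene','s6'); print(status.observe()['position'])
print(*slugs(i,mn=200),sep='\n');print(*slugs(t,mn=40,mx=100),sep='\n')
b=np.zeros((420,800,3),np.uint8);b[:,:560]=i['color'][:,:,::-1];b[:240,560:]=cv2.resize(t['color'][130:290,320:480,::-1],(240,240));b[240:,560:]=cv2.resize(s['color'][150:270,110:270,::-1],(240,180))
cv2.imwrite('pics/v6.png',b)
E
```

```text
time_s: 14.77
position: [0.5002, -0.2516, 0.0367]
tool_rot: [[0.422, 0.907, 0.002], [0.907, -0.422, -0.001], [-0.0, 0.002, -1.0]]
ft_force: [-0.6, -0.0, 0.7]
grip_width: 0.0427
gripper_force: 0.0
time_s: 15.18
position: [0.5017, -0.2531, 0.1931]
tool_rot: [[0.422, 0.906, 0.011], [0.907, -0.422, -0.009], [-0.003, 0.013, -1.0]]
ft_force: [0.2, 0.3, 0.4]
grip_width: 0.0429
gripper_force: 0.0
time_s: 15.85
position: [0.5796, -0.0798, 0.1859]
tool_rot: [[-0.346, 0.938, 0.001], [0.938, 0.346, 0.0], [-0.0, 0.001, -1.0]]
ft_force: [0.1, 0.2, -0.8]
grip_width: 0.0599
gripper_force: 0.0
time_s: 16.52
position: [0.6567, 0.0846, 0.1855]
tool_rot: [[-0.907, 0.421, 0.001], [0.421, 0.907, -0.0], [-0.001, 0.0, -1.0]]
ft_force: [0.2, 0.3, 0.2]
grip_width: 0.0597
gripper_force: 0.0
[0.6567852  0.08309376 0.1855413 ]
([0.4728, -0.0981], [0, 82, 24, 19, 386], [10.0, 91.4])
([0.663, 0.2141], [377, 114, 52, 49, 2035], [402.5, 137.5])
([0.6538, 0.0839], [260, 169, 31, 32, 785], [274.7, 184.8])
([0.7799, 0.0668], [278, 254, 73, 100, 2274], [308.6, 290.6])
([0.7182, -0.0467], [179, 259, 29, 51, 476], [192.4, 284.2])
([0.7971, 0.1237], [347, 259, 30, 51, 458], [361.8, 284.0])
```

View pics/v6.png

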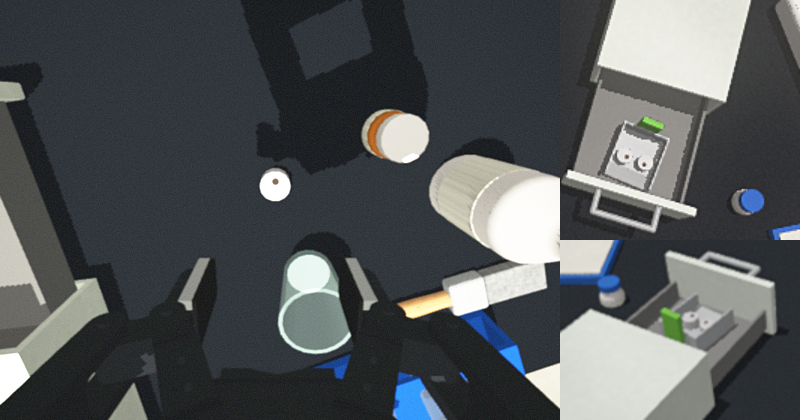

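Both slugs lie flat in the scoop. The third is at (275,185) under the tool, so I'll pick it.

```bash

python3 -m handwheel '-0.2 0.1 -4 0 0 0 0.7;-0.2 0.1 -8 0 0 0 0.7;-0.2 0.1 -12 0 0 0 0.7;-0.2 0.1 -15 0 0 0 0.7;-0.2 0.1 -17 0 0 0 0.7;-0.2 0.1 -18.1 0 0 0 0.7;-0.2 0.1 -18.1 0 0 0 0.7'
python3 -m handwheel '0 0 0 0 0 0 0.2;0 0 0 0 0 0 0.2;0 0 0 0 0 0 0.2;0 0 0 0 0 0 0.2;0 0 0 0 0 0 0.2'
python3 -m handwheel '0 0 4 0 0 0 0.2;0 0 8 0 0 0 0.2;0 0 12 0 0 0 0.2;0 0 15 0 0 0 0.2;0 0 15 0 0 0 0.2'
python3 -m handwheel '-2 -3.4 0 0 0 0 0.2;-4 -6.8 0 0 0 0 0.2;-6 -10 0 0 0 0 0.2;-8 -13.5 0 0 0 0 0.2;-10 -17 0 0 0 0 0.2;-12 -20.2 0 0 0 0 0.2;-14 -23.6 0 0 0 0 0.2;-16 -27 0 0 0 0 0.2'
python3 - <<'E'
from h import *
i=snap('wrist','w7');t=snap('top','t7'); print(status.observe()['position'])
b=np.zeros((420,800,3),np.uint8);b[:,:560]=i['color'][:,:,::-1];b[:240,560:]=cv2.resize(t['color'][130:290,320:480,::-1],(240,240))
cv2.imwrite('pics/v7.png',b)
E
```

```text
time_s: 17.25
position: [0.6538, 0.0843, 0.0022]
tool_rot: [[-0.905, 0.425, -0.004], [0.425, 0.905, 0.0], [0.004, -0.002, -1.0]]
ft_force: [-0.5, 0.4, 0.5]
grip_width: 0.0598
gripper_force: 0.0
time_s: 17.67
position: [0.6558, 0.0849, 0.0065]
tool_rot: [[-0.906, 0.423, 0.004], [0.423, 0.906, -0.0], [-0.004, 0.001, -1.0]]
ft_force: [-0.6, -0.2, 5.9]
grip_width: 0.028
gripper_force: 39.5
time_s: 18.08
position: [0.6572, 0.0852, 0.1627]
tool_rot: [[-0.906, 0.422, 0.014], [0.422, 0.906, -0.001], [-0.013, 0.005, -1.0]]
ft_force: [1.0, 0.7, 0.3]
grip_width: 0.0282
gripper_force: 39.7
time_s: 18.75
position: [0.4934, -0.1861, 0.1546]
tool_rot: [[-0.906, 0.422, 0.001], [0.422, 0.906, -0.0], [-0.001, -0.0, -1.0]]
ft_force: [-0.0, -1.3, -0.2]
grip_width: 0.0281
gripper_force: 39.8
[ 0.49250878 -0.18897832  0.15461245]
```

View pics/v7.png

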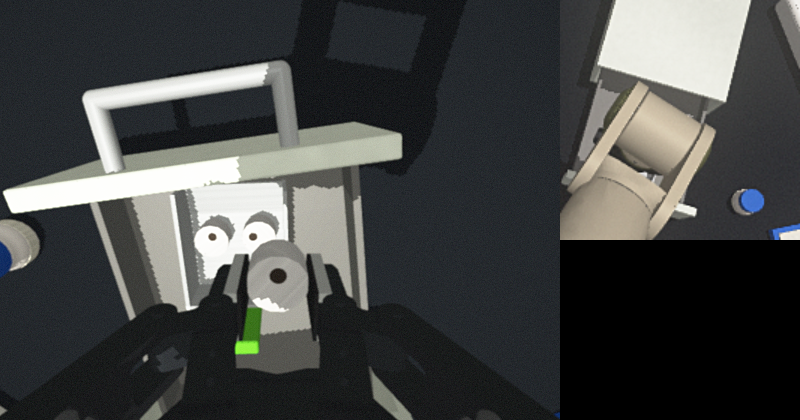

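Slugs in the scoop are at (212,238) and (253,237), with the third held. I'll compute where slot C should be.

```bash
python3 - <<'E'
from h import *
i=load('w7'); x=np.array([.906,-.423]);y=np.array([.423,.906]);o=np.array([.512,-.2336])
for p,z in[((212,240),.043),((254,239),.043),((184,190),.06),((288,182),.06)]:
    P=onz(i,*p,z); print(P.round(4),(P[:2]-o)@x,(P[:2]-o)@y)
E
```

```text
[ 0.5001 -0.2513  0.043 ] -0.003269236524847083 -0.021034823990650264
[ 0.5147 -0.2176  0.043 ] -0.00427481975286118 0.015629035043215514
[ 0.4486 -0.2441  0.06  ] -0.05296422084400466 -0.03634605501539949
[ 0.4767 -0.1686  0.06  ] -0.05945356681260489 0.04401802719086984
```

```bash

python3 -m handwheel '-1.4 -2.9 0 0 0 0 0.2;-1.4 -2.9 -4 0 0 0 0.2;-1.4 -2.9 -8 0 0 0 0.2;-1.4 -2.9 -10 0 0 0 0.2;-1.4 -2.9 -11.6 0 0 0 0.2;-1.4 -2.9 -11.6 0 0 0 0.2;-1.4 -2.9 -11.6 0 0 0 0.2'
python3 -m handwheel '0 0 0 0 0 0 0.48;0 0 0 0 0 0 0.48;0 0 0 0 0 0 0.48;0 0 4 0 0 0 0.48;0 0 8 0 0 0 0.48;0 0 12 0 0 0 0.48;0 0 15 0 0 0 0.48;0 0 15 0 0 0 0.48'
python3 -m handwheel '0 0 0 0 0 -7 0.48;1 0 0 0 0 -14 0.48;2 0 0 0 0 -21 0.48;3 0 0 0 0 -28 0.48;4 0 0 0 0 -35 0.48;4 0 0 0 0 -42 0.48;4 0 0 0 0 -45 0.48;4 0 0 0 0 -45 0.48'
python3 -m handwheel '0 0 0 0 0 -7 0.48;0 0 0 0 0 -14 0.48;0 0 0 0 0 -21 0.48;0 0 0 0 0 -28 0.48;0 0 0 0 0 -35 0.48;0 0 0 0 0 -42 0.48;0 0 0 0 0 -45 0.48;0 0 0 0 0 -45 0.48'
python3 - <<'E'
from h import *
i=snap('wrist','w8');t=snap('top','t8'); print(status.observe()['position'])
g=i['color'].astype(int);m=((g[:,:,1]>190)&(g[:,:,1]-g[:,:,0]>60)&(g[:,:,1]-g[:,:,2]>60)).astype(np.uint8)
r=cv2.minAreaRect(max(cv2.findContours(m,0,1)[0],key=cv2.contourArea)); P=np.array([onz(i,*p,.102) for p in cv2.boxPoints(r)]); print(r,P.round(4),P.mean(0))
E
```

```text
time_s: 19.43
position: [0.4809, -0.2134, 0.0384]
tool_rot: [[-0.907, 0.422, -0.001], [0.422, 0.907, 0.001], [0.001, 0.0, -1.0]]
ft_force: [0.5, 0.9, -0.3]
grip_width: 0.0281
gripper_force: 42.7
time_s: 20.1
position: [0.4826, -0.2151, 0.1953]
tool_rot: [[-0.906, 0.422, 0.01], [0.422, 0.907, -0.008], [-0.012, -0.003, -1.0]]
ft_force: [-0.4, -0.6, 0.9]
grip_width: 0.0409
gripper_force: 0.0
time_s: 20.77
position: [0.5207, -0.2137, 0.1883]
tool_rot: [[-0.341, 0.94, 0.0], [0.94, 0.341, -0.0], [-0.0, 0.0, -1.0]]
ft_force: [0.1, -0.2, -0.0]
grip_width: 0.0408
gripper_force: 0.0
time_s: 21.43
position: [0.5206, -0.2138, 0.1885]
tool_rot: [[0.422, 0.906, 0.0], [0.906, -0.422, -0.0], [-0.0, 0.0, -1.0]]
ft_force: [-0.1, 0.1, -0.0]
grip_width: 0.0407
gripper_force: 0.0
[ 0.52060003 -0.21383408  0.18840018]
((354.4239196777344, 236.9778594970703), (12.452332496643066, 44.428688049316406), 2.2025980949401855) [[ 0.5543 -0.2728  0.102 ]
 [ 0.5691 -0.238   0.102 ]
 [ 0.5776 -0.2424  0.102 ]
 [ 0.5632 -0.2774  0.102 ]] [ 0.56603299 -0.25764101  0.102     ]
```

View pics/w8.png

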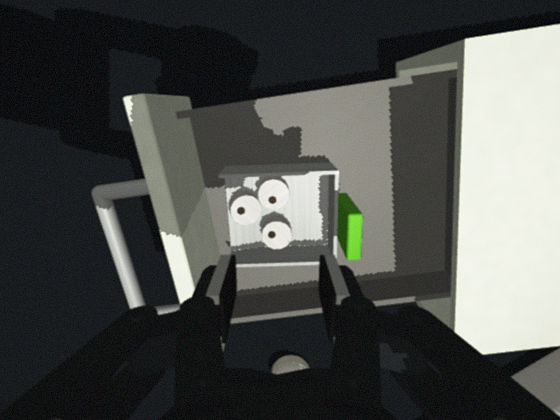

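All three slugs are in the scoop, with the tab top at (354,237). The tab reads 13 mm further in than before, so I'll check the handle and rim.

```bash
python3 - <<'E'
from h import *
i=load('w8');t=load('t8');s=snap('scene','s8')
for n,p,z in[('h1',(97,195),.1),('h2',(136,308),.1),('bl',(338,170),.06),('br',(338,264),.06),('fl',(218,170),.06),('s1',(273,193),.043),('s2',(244,209),.043),('s3',(275,234),.043)]:print(n,onz(i,*p,z).round(4))
g=s['color'][100:280,80:280].astype(int);m=((g[:,:,1]>60)&(g[:,:,1]-g[:,:,0]>40)&(g[:,:,1]-g[:,:,2]>40)).astype(np.uint8)
c=max(cv2.findContours(m,0,1)[0],key=cv2.contourArea)[:,0]+[80,100];print('scene tab',c.min(0),c.max(0)); 
for P in([.5537,-.253,.102],[.566,-.2576,.102]): print(proj(s,P))
k=c[c[:,1]<c[:,1].min()+12]; 
s2=load('s2');print(proj(s2,[.5537,-.253,.102]))
cv2.imwrite('pics/c8.png',np.hstack([cv2.resize(x['color'][150:250,130:230,::-1],(400,400),interpolation=cv2.INTER_CUBIC) for x in (s2,s)]))
E
```

```text
h1 [ 0.4016 -0.1437  0.1   ]
h2 [ 0.3736 -0.2414  0.1   ]
bl [ 0.5778 -0.2133  0.06  ]
br [ 0.5444 -0.2981  0.06  ]
fl [ 0.4836 -0.1696  0.06  ]
s1 [ 0.5158 -0.2125  0.043 ]
s2 [ 0.4839 -0.2152  0.043 ]
s3 [ 0.4998 -0.2512  0.043 ]
scene tab [177 195] [192 217]
[186.70139336 195.48651908]
[183.36868271 198.14676447]
[186.70139336 195.48651908]
```

View pics/c8.png

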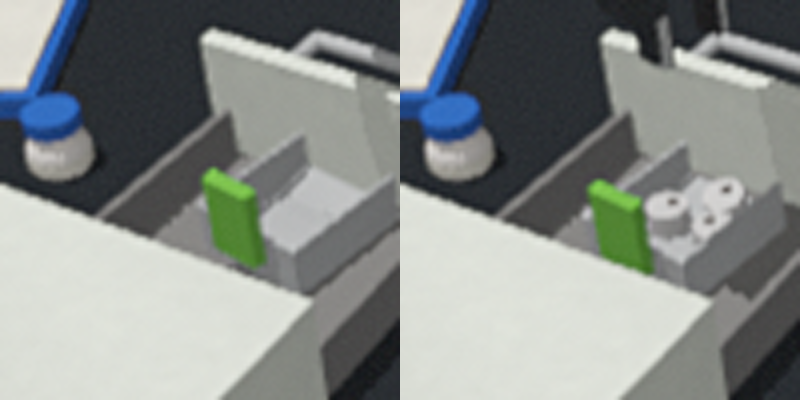

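The scoop slid back about 13 mm but stays flat, with all samples in it. The new tab position is (0.566, -0.258), yaw -22°. I'll grip it.

```bash

python3 -m handwheel '3 -3 0 0 0 3 0.5;4.5 -4.4 -1 0 0 3 0.5;4.5 -4.4 -4 0 0 3 0.5;4.5 -4.4 -8 0 0 3 0.5;4.5 -4.4 -10 0 0 3 0.5;4.5 -4.4 -12.2 0 0 3 0.5;4.5 -4.4 -12.2 0 0 3 0.5;4.5 -4.4 -12.2 0 0 3 0.5'
python3 -m handwheel '0 0 0 0 0 0 0;0 0 0 0 0 0 0;0 0 0 0 0 0 0;0 0 0 0 0 0 0;0 0 0 0 0 0 0;0 0 0 0 0 0 0' 100
python3 -m handwheel '0 0 1 0 0 0 0;0 0 2 0 0 0 0;0 0 3 0 0 0 0;0 0 3 0 0 0 0'
python3 - <<'E'
from h import *
snap('wrist','w9')
E
```

```text
time_s: 22.25
position: [0.5655, -0.2578, 0.0661]
tool_rot: [[0.373, 0.928, -0.001], [0.928, -0.373, 0.001], [0.0, -0.002, -1.0]]
ft_force: [0.5, 1.0, 1.3]
grip_width: 0.0426
gripper_force: 0.0
time_s: 22.75
position: [0.5664, -0.2583, 0.0682]
tool_rot: [[0.374, 0.927, 0.003], [0.927, -0.374, -0.002], [-0.001, 0.003, -1.0]]
ft_force: [0.4, 0.9, 6.1]
grip_width: 0.0105
gripper_force: 98.0
time_s: 23.08
position: [0.5666, -0.2585, 0.0992]
tool_rot: [[0.374, 0.927, 0.004], [0.927, -0.374, -0.003], [-0.001, 0.004, -1.0]]
ft_force: [-0.0, -0.9, -2.2]
grip_width: 0.0108
gripper_force: 97.6
```

View pics/w9.png

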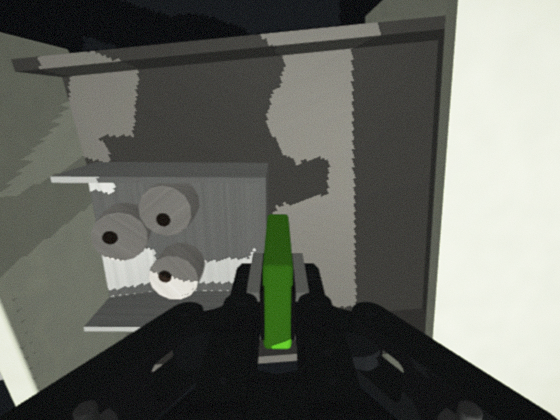

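The tab is gripped centrally and all three samples are flat in the scoop. I'll carry it gently to the hopper.

```bash

python3 -m handwheel '0 0 1 0 0 0 0;0 0 3 0 0 0 0;0 0 5.5 0 0 0 0;0 0 8 0 0 0 0;0 0 10.5 0 0 0 0;0 0 13 0 0 0 0;0 0 15.5 0 0 0 0;0 0 17 0 0 0 0'
python3 -m handwheel '0.1 0.6 0.5 0 0 1 0;0.3 1.8 0.5 0 0 2 0;0.6 3.6 0.5 0 0 3.5 0;0.9 5.7 0.5 0 0 5 0;1.2 8 0.5 0 0 7 0;1.5 10.4 0.5 0 0 9 0;1.8 12.8 0.5 0 0 11 0;2.2 15.2 0.5 0 0 13 0'
python3 -m handwheel '0.4 2.4 0 0 0 2 0;0.8 4.8 0 0 0 4 0;1.2 7.2 0 0 0 6 0;1.6 9.6 0 0 0 8 0;2 12 0 0 0 10 0;2.4 14.4 0 0 0 12 0;2.7 16.8 0 0 0 14 0;3 19.2 0 0 0 16 0'
python3 -m handwheel '0 2.4 0 0 0 2 0;-0.4 4.8 0 0 0 4 0;-0.8 7.2 0 0 0 6 0;-1.3 9.6 0 0 0 8 0;-2 11.8 0 0 0 10 0;-2.7 14 0 0 0 12 0;-3.4 16.2 0 0 0 14 0;-4.1 18.4 0 0 0 16 0'
python3 -m handwheel '-0.7 2.2 0 0 0 2 0;-1.4 4.4 0 0 0 4 0;-2 6.4 0 0 0 6 0;-2.6 8.2 0 0 0 8 0;-2.8 9.4 0 0 0 10 0;-2.9 9.8 0 0 0 12 0;-3 10 0 0 0 14 0;-3 10 0 0 0 17.3 0'
python3 - <<'E'
from h import *
i=snap('wrist','w10');t=snap('top','t10');s=snap('scene','s10')
b=np.zeros((420,800,3),np.uint8);b[:,:560]=i['color'][:,:,::-1];b[:180,560:]=cv2.resize(t['color'][160:280,60:220,::-1],(240,180));b[240:,560:]=cv2.resize(s['color'][100:280,330:560,::-1],(240,180))
cv2.imwrite('pics/v10.png',b)
E
```

```text
time_s: 23.8
position: [0.5658, -0.2579, 0.2695]
tool_rot: [[0.374, 0.927, 0.002], [0.927, -0.374, -0.002], [-0.001, 0.003, -1.0]]
ft_force: [-1.1, 0.1, -2.8]
grip_width: 0.0107
gripper_force: 97.6
time_s: 24.47
position: [0.5871, -0.1034, 0.2696]
tool_rot: [[0.153, 0.988, -0.003], [0.988, -0.153, 0.001], [0.001, -0.003, -1.0]]
ft_force: [-0.1, -0.1, -2.7]
grip_width: 0.0107
gripper_force: 97.6
time_s: 25.13
position: [0.6168, 0.0885, 0.2695]
tool_rot: [[-0.126, 0.992, -0.003], [0.992, 0.126, 0.0], [0.001, -0.003, -1.0]]
ft_force: [1.1, -0.5, -3.0]
grip_width: 0.0108
gripper_force: 97.6
time_s: 25.8
position: [0.575, 0.272, 0.2694]
tool_rot: [[-0.394, 0.919, -0.004], [0.919, 0.394, -0.001], [0.001, -0.004, -1.0]]
ft_force: [-0.4, -0.3, -2.8]
grip_width: 0.0107
gripper_force: 97.6
time_s: 26.47
position: [0.5457, 0.371, 0.2699]
tool_rot: [[-0.65, 0.76, -0.002], [0.76, 0.65, -0.001], [0.001, -0.002, -1.0]]
ft_force: [-0.5, -0.6, -2.8]
grip_width: 0.0111
gripper_force: 97.6
```

View pics/v10.png

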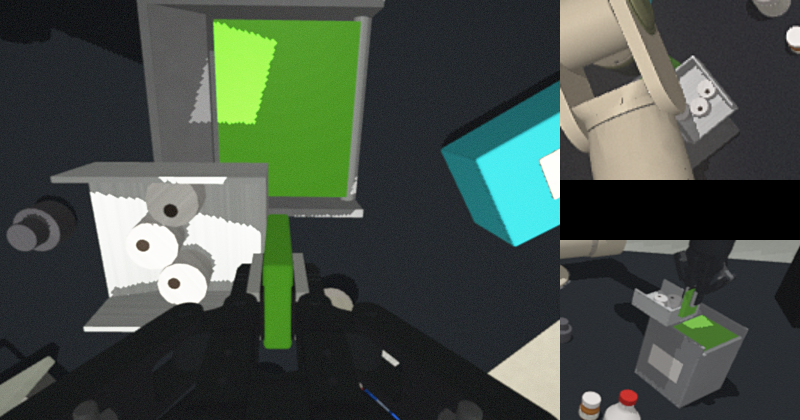

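The samples are safe in the scoop. The hopper is seen in line above it, with its hinge wall from (366,20) to (354,192). I'll measure the hinge from here.

```bash
python3 - <<'E'
from h import *
i=load('w10')
a=onz(i,360,18,.168);b=onz(i,349,196,.168);print(a,b,(a+b)/2,np.linalg.norm(a-b)); d=a-b; print(np.degrees(np.arctan2(-d[0],d[1])))
c=onz(i,214,20,.168);e=onz(i,219,165,.168);print('free',c,e)
for p in[(150,8),(383,3),(362,213)]: print(onz(i,*p,.19))
print(status.observe()['position'])
E
```

```text
[0.50026518 0.51041599 0.168     ] [0.58316237 0.41567489 0.168     ] [0.54171378 0.46304544 0.168     ] 0.12588812640116623
41.18548820613283
free [0.42558387 0.44485015 0.168     ] [0.48879124 0.36773808 0.168     ]
[0.39785665 0.42333921 0.19      ]
[0.50459002 0.51829404 0.19      ]
[0.59172306 0.41407211 0.19      ]
[0.54626733 0.37025597 0.27027592]
```

```bash

python3 -m handwheel '0.2 1 0.5 0 0 0 0;0.5 3 1.5 1 -1.2 0 0;0.9 5.5 2.5 3 -3.5 0 0;1.3 8 3 5 -5.9 0 0;1.6 10 3 7 -8.2 0 0;1.7 11 3 9 -10.5 0 0;1.8 11.1 3 11 -12.9 0 0;1.8 11.1 3 13 -15.2 0 0'
python3 -m handwheel '0 0 0 0 0 0 0;0 0 0 0 0 0 0'
python3 - <<'E'
from h import *
st=status.observe();R=st['tool_rot'];x=R[:,1];z=-R[:,2];lip=st['position']-.110*x-.039*z
u=np.array([.761,.649]);v=np.array([-.649,.761]);d=lip[:2]-[.5415,.462];print('lip',lip.round(4),'hopx',d@u,'hopy',d@v,'pitch',np.degrees(np.arcsin(x[2])),'roll',x.round(3),R[:,0].round(3),st['q'].round(1),st['position'])
s=snap('scene','s11');t=snap('top','t11')
b=np.zeros((400,800,3),np.uint8);b[:,:400]=cv2.resize(s['color'][110:260,400:550,::-1],(400,400));b[:,400:]=cv2.resize(t['color'][170:290,70:190,::-1],(400,400))
cv2.imwrite('pics/v11.png',b)
E
```

```text
time_s: 27.28
position: [0.5643, 0.4818, 0.3002]
tool_rot: [[-0.647, 0.717, 0.26], [0.763, 0.607, 0.223], [0.002, 0.343, -0.939]]
ft_force: [-0.4, 0.8, -1.9]
grip_width: 0.0107
gripper_force: 97.8
time_s: 27.45
position: [0.5642, 0.4807, 0.3011]
tool_rot: [[-0.646, 0.718, 0.258], [0.763, 0.607, 0.221], [0.002, 0.34, -0.941]]
ft_force: [-0.8, -0.5, -3.0]
grip_width: 0.0108
gripper_force: 97.8
lip [0.4953 0.4225 0.227 ] hopx -0.06081563439119734 hopy -0.0001213253665681874 pitch 19.85642389854624 roll [0.718 0.607 0.34 ] [-0.646  0.763  0.002] [ 30.1  31.5  49.3   3.6  79.8 -10.2] [0.5642336  0.48066082 0.30108251]
```

View pics/v11.png

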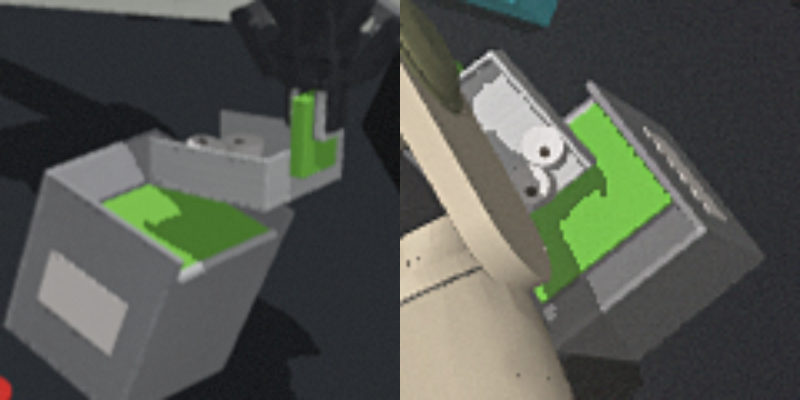

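```bash

python3 -m handwheel '-0.1 -0.1 -1.5 0 0 0 0;-0.2 -0.2 -3.5 0 0 0 0;-0.3 -0.3 -5 0 0 0 0;-0.3 -0.3 -5.6 0 0 0 0;-0.3 -0.3 -5.6 0 0 0 0'
python3 -m handwheel '-0.5 -0.4 -0.5 2.6 -3 0 0;-0.9 -0.75 -0.9 4.5 -5.3 0 0;-1.3 -1.1 -0.8 7.1 -8.4 0 0;-1.7 -1.45 -0.7 9.7 -11.4 0 0;-2.3 -1.95 -0.85 14.3 -16.7 0 0;-2.9 -2.5 -1.2 18.9 -22 0 0;-3.65 -3.1 -1.2 23.5 -27.4 0 0;-3.65 -3.1 -1.2 24 -28.2 0 0'
python3 -m handwheel '0 0 0 0 0 0 0;0 0 0 0 0 0 0;0 0 0 0 0 0 0;0 0 0 0 0 0 0'
python3 - <<'E'
from h import *
st=status.observe();R=st['tool_rot'];x=R[:,1];z=-R[:,2];lip=st['position']-.110*x-.039*z
u=np.array([.761,.649]);v=np.array([-.649,.761]);d=lip[:2]-[.5415,.462];print('lip',lip.round(4),'hopx',d@u,'hopy',d@v,'pitch',np.degrees(np.arcsin(x[2])))
s=snap('scene','s12');t=snap('top','t12')
b=np.zeros((400,800,3),np.uint8);b[:,:400]=cv2.resize(s['color'][110:260,400:550,::-1],(400,400));b[:,400:]=cv2.resize(t['color'][170:290,70:190,::-1],(400,400))
cv2.imwrite('pics/v12.png',b)
E
```

```text
time_s: 27.97
position: [0.5617, 0.4779, 0.2436]
tool_rot: [[-0.647, 0.718, 0.257], [0.763, 0.608, 0.22], [0.002, 0.339, -0.941]]
ft_force: [0.7, 1.0, -1.9]
grip_width: 0.0103
gripper_force: 98.0
time_s: 28.63
position: [0.5256, 0.4569, 0.2363]
tool_rot: [[-0.668, 0.449, 0.593], [0.744, 0.385, 0.547], [0.017, 0.806, -0.591]]
ft_force: [-1.6, -0.1, 0.2]
grip_width: 0.0111
gripper_force: 98.4
time_s: 28.97
position: [0.5265, 0.4577, 0.2363]
tool_rot: [[-0.669, 0.45, 0.592], [0.743, 0.386, 0.546], [0.017, 0.805, -0.593]]
ft_force: [-2.2, -1.7, 0.8]
grip_width: 0.0108
gripper_force: 98.4
lip [0.5001 0.4365 0.1246] hopx -0.04804132775871714 hopy 0.007461485038544847 pitch 53.6109948052853
```

View pics/v12.png

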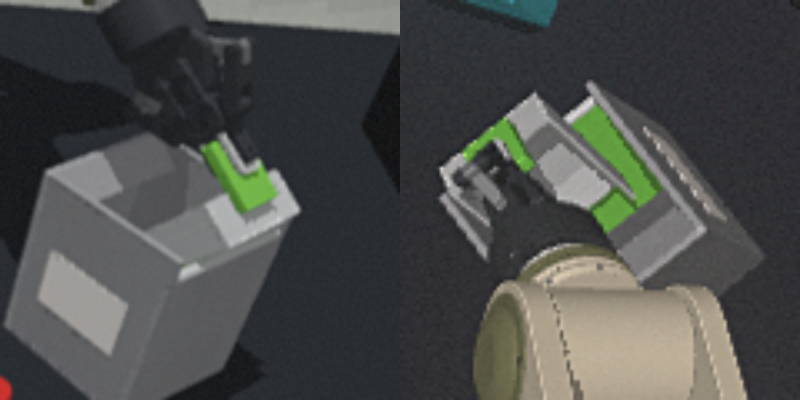

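The flap is held about 42° open by the lip, and no slug is visible in the scoop or on the flap. I've used up my picture views, so from here I check by numbers: weight and colour masks. I'll hold briefly, withdraw along the reverse path, and weigh the scoop.

```bash

python3 -m handwheel '0 0 0 0 0 0 0;0 0 0 0 0 0 0;0 0 0 0 0 0 0;0 0 0 0 0 0 0;0 0 0 0 0 0 0;0 0 0 0 0 0 0;0 0 0 0 0 0 0;0 0 0 0 0 0 0'
python3 -m handwheel '0.7 0.6 0.3 -4.5 5.3 0 0;1.35 1.15 0.6 -9 10.6 0 0;1.95 1.65 0.9 -13.5 15.9 0 0;2.75 2.35 1.2 -18 21.2 0 0;3.4 2.9 2 -22 26 0 0;3.65 3.1 4 -24 28.2 0 0;3.65 3.1 6.5 -24 28.2 0 0;3.65 3.1 6.5 -24 28.2 0 0'
python3 -m handwheel '0 0 2 0 0 0 0;0 0 3 0 0 0 0;0 0 3 0 0 0 0;0 0 3 0 0 0 0;0 0 3 0 0 0 0'
python3 - <<'E'
from h import *
t=snap('top','t13');s=snap('scene','s13')
st=status.observe();print(st['tool_rot'].round(3).tolist(),st['ft_force'])
for a,b,n in((load('scene0'),s,'scene'),(load('top0'),t,'top')):
    for im in(a,b):
        g=im['color'].astype(int);m=((g[:,:,1]>90)&(g[:,:,1]-g[:,:,0]>50)&(g[:,:,1]-g[:,:,2]>60)).astype(np.uint8)
        if n=='scene': m[:150]=0;m[:,:430]=0
        else: m[:,190:]=0
        c=max(cv2.findContours(m,0,1)[0],key=cv2.contourArea);print(n,m.sum(),cv2.boundingRect(c),cv2.approxPolyDP(c,3,True)[:,0].tolist())
E
```

```text
time_s: 29.73
position: [0.5258, 0.4572, 0.2351]
tool_rot: [[-0.668, 0.451, 0.591], [0.744, 0.387, 0.545], [0.018, 0.804, -0.594]]
ft_force: [-1.0, -0.5, -0.2]
grip_width: 0.0105
gripper_force: 98.4
time_s: 30.4
position: [0.5635, 0.4891, 0.3034]
tool_rot: [[-0.656, 0.729, 0.197], [0.754, 0.623, 0.209], [0.029, 0.285, -0.958]]
ft_force: [2.0, 0.9, -1.0]
grip_width: 0.011
gripper_force: 98.3
time_s: 30.82
position: [0.5621, 0.4881, 0.3286]
tool_rot: [[-0.656, 0.729, 0.194], [0.754, 0.623, 0.208], [0.031, 0.282, -0.959]]
ft_force: [-0.1, -0.4, -1.6]
grip_width: 0.0102
gripper_force: 98.3
[[-0.656, 0.73, 0.194], [0.754, 0.623, 0.207], [0.031, 0.282, -0.959]] [-0.01755928  0.3223846  -1.47494318]
scene 1050 (439, 175, 61, 35) [[439, 186], [469, 209], [499, 196], [467, 175]]
scene 556 (439, 178, 39, 32) [[439, 186], [469, 209], [477, 205], [458, 193], [470, 188], [459, 178]]
top 1819 (91, 201, 60, 59) [[128, 201], [91, 230], [112, 259], [150, 230]]
top 955 (114, 201, 37, 52) [[128, 201], [116, 210], [127, 225], [127, 230], [114, 238], [122, 252], [150, 230]]
```

The weight is down to 1.5 N, so the scoop is empty. The visible flap corners match the shut position. I'll work out the levelling turn and check for grip slip.

```bash
python3 - <<'E'
from h import *
from scipy.spatial.transform import Rotation as Ro
st=status.observe();R=st['tool_rot'];a=np.radians(40.5)
T=np.array([[-np.sin(a),np.cos(a),0],[np.cos(a),np.sin(a),0],[0,0,-1]])
print(np.degrees(Ro.from_matrix(T@R.T).as_rotvec()),st['position'])
i=snap('wrist','w14')
for im in(load('w9'),load('w10'),i):
    g=im['color'].astype(int);m=((g[:,:,1]>60)&(g[:,:,1]-g[:,:,0]>40)&(g[:,:,1]-g[:,:,2]>40)).astype(np.uint8);m[:,:240]=0;m[:,320:]=0;m[:225]=0
    c=max(cv2.findContours(m,0,1)[0],key=cv2.contourArea);print(cv2.boundingRect(c),cv2.contourArea(c))
g=i['color'].astype(int)
for x in (load('w9'),load('w10'),i):
    c=cv2.Canny(x['color'],60,150); print([ (np.where(x['color'][150:200,k].astype(int).min(1)>60)[0][:1]+150).tolist() for k in(120,160,200,240)])
E
```

```text
[-12.02586859  11.27059578  -0.26434338] [0.56208837 0.48806227 0.32864609]
(263, 225, 30, 124) 3014.5
(263, 225, 30, 124) 3178.5
(262, 225, 31, 125) 3241.5
[[153], [157], [150], [150]]
[[162], [150], [150], [162]]
[[163], [163], [150], [163]]
```

```bash

python3 -m handwheel '-0.2 -1.5 0 -1.5 1.4 0 0;-0.4 -3 0 -3 2.8 0 0;-0.6 -5 0 -5 4.7 0 0;-0.9 -7 0 -7 6.6 0 0;-1.2 -9 0 -9 8.5 0 0;-1.5 -11 0 -11 10.4 0 0;-1.6 -11.8 0 -12 11.3 0 0;-1.6 -11.8 0 -12 11.3 -0.3 0'
python3 -m handwheel '1 -3.9 0 0 0 -3.6 0;2 -7.8 0 0 0 -7.2 0;3 -11.7 0 0 0 -10.8 0;4 -15.6 0 0 0 -14.5 0;5 -19.5 0 0 0 -18 0;6 -23.4 0 0 0 -21.7 0;7 -27.3 0 0 0 -25.4 0;7.4 -31 0 0 0 -29 0'
python3 -m handwheel '-0.5 -3.9 0 0 0 -3.6 0;-1.2 -7.8 0 0 0 -7.2 0;-2 -11.7 0 0 0 -10.8 0;-2.8 -15.6 0 0 0 -14.5 0;-3.6 -19.5 0 0 0 -18 0;-4.4 -23.4 0 0 0 -21.7 0;-5 -27.3 0 0 0 -25.4 0;-5.5 -30.8 0 0 0 -28.5 0'
python3 -m handwheel '0 0 -1 0 0 0 0;0 0 -2 0 0 0 0;0 0 -2 0 0 0 0;0 0 -2 0 0 0 0'
python3 - <<'E'
from h import *
from scipy.spatial.transform import Rotation as Ro
st=status.observe();R=st['tool_rot'];a=np.radians(-17)
T=np.array([[-np.sin(a),np.cos(a),0],[np.cos(a),np.sin(a),0],[0,0,-1]])
print(np.degrees(Ro.from_matrix(T@R.T).as_rotvec()),(np.array([.565,-.248,.069])-st['position'])*100)
t=snap('top','t15');i=snap('wrist','w15');print(slugs(t,mn=40,mx=100))
E
```

```text
time_s: 31.63
position: [0.5468, 0.3693, 0.3297]
tool_rot: [[-0.648, 0.762, 0.001], [0.762, 0.648, 0.001], [0.0, 0.001, -1.0]]
ft_force: [0.3, 0.6, -1.2]
grip_width: 0.0109
gripper_force: 98.2
time_s: 32.3
position: [0.6212, 0.0589, 0.3295]
tool_rot: [[-0.196, 0.981, 0.003], [0.981, 0.196, 0.001], [0.0, 0.003, -1.0]]
ft_force: [1.9, 0.5, -1.9]
grip_width: 0.0107
gripper_force: 98.2
time_s: 32.97
position: [0.5652, -0.2494, 0.33]
tool_rot: [[0.296, 0.955, 0.004], [0.955, -0.296, -0.001], [0.0, 0.004, -1.0]]
ft_force: [0.5, 0.6, -0.5]
grip_width: 0.0106
gripper_force: 98.2
time_s: 33.3
position: [0.5657, -0.2472, 0.3098]
tool_rot: [[0.292, 0.956, 0.002], [0.956, -0.292, 0.0], [0.001, 0.002, -1.0]]
ft_force: [-0.8, -0.0, -1.1]
grip_width: 0.0106
gripper_force: 98.2
[-0.00104453  0.12793372 -0.00845347] [ -0.07254925  -0.0775629  -24.07950637]
[]
```

```bash

python3 -m handwheel '0 0 -4 0 0 0 0;0 0 -8 0 0 0 0;0 0 -12 0 0 0 0;0 0 -16 0 0 0 0;0 0 -20 0 0 0 0;0 0 -22 0 0 0 0;0 0 -23.4 0 0 0 0;0 0 -23.4 0 0 0 0'
python3 -m handwheel '0 0 -0.2 0 0 0 0;0 0 -0.4 0 0 0 0;0 0 -0.5 0 0 0 0;0 0 -0.6 0 0 0 0;0 0 -0.6 0 0 0 0'
```

```text
time_s: 34.07
position: [0.5647, -0.2467, 0.0735]
tool_rot: [[0.292, 0.956, -0.001], [0.956, -0.292, 0.002], [0.002, -0.002, -1.0]]
ft_force: [-0.3, 1.1, -1.8]
grip_width: 0.0107
gripper_force: 98.2
time_s: 34.48
position: [0.5655, -0.2479, 0.0707]
tool_rot: [[0.293, 0.956, 0.003], [0.956, -0.293, -0.001], [-0.0, 0.003, -1.0]]
ft_force: [-0.5, 0.0, -1.9]
grip_width: 0.0107
gripper_force: 98.2
```

```bash

python3 -m handwheel '0 0 -0.1 0 0 0 0;0 0 -0.2 0 0 0 0;0 0 -0.2 0 0 0 0;0 0 -0.2 0 0 0 0'
python3 -m handwheel '0 0 -0.1 0 0 0 0;0 0 -0.1 0 0 0 0;0 0 -0.1 0 0 0 0'
python3 -m handwheel '0 0 -0.1 0 0 0 0;0 0 -0.1 0 0 0 0;0 0 -0.1 0 0 0 0'

```

```text
time_s: 34.82
position: [0.5653, -0.2478, 0.0683]
tool_rot: [[0.293, 0.956, 0.002], [0.956, -0.293, -0.001], [0.0, 0.002, -1.0]]
ft_force: [0.1, -0.0, 1.3]
grip_width: 0.0108
gripper_force: 98.5
time_s: 35.07
position: [0.5659, -0.248, 0.0682]
tool_rot: [[0.293, 0.956, 0.004], [0.956, -0.293, -0.001], [-0.0, 0.004, -1.0]]
ft_force: [-0.0, 0.8, 6.5]
grip_width: 0.0106
gripper_force: 99.5
time_s: 35.32
position: [0.5664, -0.2482, 0.0682]
tool_rot: [[0.293, 0.956, 0.006], [0.956, -0.293, -0.002], [-0.0, 0.006, -1.0]]
ft_force: [-0.4, -0.3, 12.6]
grip_width: 0.0108
gripper_force: 100.5
```

```bash

python3 -m handwheel '0 0 0.2 0 0 0 0.5;0 0 0.2 0 0 0 0.5;0 0 0.2 0 0 0 0.5;0 0 0.2 0 0 0 0.5;0 0 3 0 0 0 0.5;0 0 7 0 0 0 0.5;0 0 11 0 0 0 0.5;0 0 14.5 0 0 0 0.5'
python3 -m handwheel '-3 2.4 0 0 0 0 0.5;-6 4.8 0 0 0 0 0.5;-9 6 0 0 0 0 0.5;-12 6 2 0 0 0 0.5;-13.7 5.2 3 0 0 0 0.4;-13.7 5.2 3 0 0 0 0.4;-13.7 5.2 3 0 0 0 0.4'
python3 - <<'E'
from h import *
i=snap('wrist','w16');s=snap('scene','s16');st=status.observe();print(st['position'])
g=i['color'].astype(int);m=((g[:,:,1]>190)&(g[:,:,1]-g[:,:,0]>60)&(g[:,:,1]-g[:,:,2]>60)).astype(np.uint8)
r=cv2.minAreaRect(max(cv2.findContours(m,0,1)[0],key=cv2.contourArea)); P=np.array([onz(i,*p,.102) for p in cv2.boxPoints(r)]); print(r,P.round(4).tolist(),P.mean(0))
# handle: bright bar blob left of panel
m=((g.min(2)>95)&(g.max(2)-g.min(2)<40)).astype(np.uint8)
n,l,sta,ce=cv2.connectedComponentsWithStats(m)
for k in range(1,n):
    if sta[k,4]>150: print(sta[k],ce[k].round(0),onz(i,*ce[k],.1).round(3))
g=s['color'].astype(int);m=((g[:,:,1]>60)&(g[:,:,1]-g[:,:,0]>40)&(g[:,:,1]-g[:,:,2]>40)).astype(np.uint8);m[:,300:]=0
c=max(cv2.findContours(m,0,1)[0],key=cv2.contourArea);print('scene tab',cv2.boundingRect(c),proj(s,P.mean(0)))
E
```

```text
time_s: 35.98
position: [0.5652, -0.2477, 0.2133]
tool_rot: [[0.293, 0.956, 0.003], [0.956, -0.293, -0.001], [0.0, 0.003, -1.0]]
ft_force: [0.1, -1.7, 0.4]
grip_width: 0.0428
gripper_force: 0.0
time_s: 36.57
position: [0.428, -0.1961, 0.2415]
tool_rot: [[0.294, 0.956, 0.003], [0.956, -0.294, -0.001], [-0.0, 0.003, -1.0]]
ft_force: [0.0, -0.2, 0.2]
grip_width: 0.034
gripper_force: 0.0
[ 0.42860491 -0.19574984  0.24050023]
((435.2432556152344, 202.04052734375), (10.357134819030762, 39.78455352783203), 9.462323188781738) [[0.5559, -0.263, 0.102], [0.5675, -0.2266, 0.102], [0.5762, -0.231, 0.102], [0.5649, -0.2676, 0.102]] [ 0.566096   -0.24706136  0.102     ]
[  232    66   320   255 28474] [357. 169.] [ 0.504 -0.196  0.1  ]
[ 499   82   61  242 7597] [539. 242.] [ 0.658 -0.318  0.1  ]
[348 275 114   5 505] [405. 277.] [ 0.526 -0.318  0.1  ]
[465 280  40  31 622] [487. 290.] [ 0.604 -0.358  0.1  ]
[ 501  344   59   74 2210] [540. 378.] [ 0.651 -0.494  0.1  ]
scene tab (181, 196, 16, 23) [187.21596432 198.623916  ]
```

The scoop stands upright, with its middle within a few mm of the drawer point. Now I'll grip the handle and shut the drawer.

```bash

python3 -m handwheel '-4 0 0 0 0 0 0.4;-4 0 -3 0 0 0 0.4;-4 0 -7 0 0 0 0.4;-4 0 -11 0 0 0 0.4;-4 0 -14 0 0 0 0.4;-4 0 -15.5 0 0 0 0.4;-4 0 -15.5 0 0 0 0.4'
python3 -m handwheel '0 0 0 0 0 0 0;0 0 0 0 0 0 0;0 0 0 0 0 0 0;0 0 0 0 0 0 0;0 0 0 0 0 0 0' 40
python3 -m handwheel '0.5 -0.15 0 0 0 0 0;1.4 -0.4 0 0 0 0 0;2.9 -0.9 0 0 0 0 0;4.3 -1.3 0 0 0 0 0;5.7 -1.7 0 0 0 0 0;7.2 -2.2 0 0 0 0 0;8.6 -2.6 0 0 0 0 0;9 -2.7 0 0 0 0 0'
python3 -m handwheel '1 -0.3 0 0 0 0 0;2.4 -0.7 0 0 0 0 0;3.8 -1.15 0 0 0 0 0;5.2 -1.6 0 0 0 0 0;6.6 -2 0 0 0 0 0;8 -2.4 0 0 0 0 0;9 -2.7 0 0 0 0 0;9 -2.7 0 0 0 0 0'

```

```text
time_s: 37.25
position: [0.3874, -0.1944, 0.0826]
tool_rot: [[0.292, 0.956, -0.004], [0.956, -0.292, 0.005], [0.004, -0.005, -1.0]]
ft_force: [-1.2, 0.8, -0.1]
grip_width: 0.0338
gripper_force: 0.0
time_s: 37.67
position: [0.3906, -0.1968, 0.087]
tool_rot: [[0.293, 0.956, 0.008], [0.956, -0.293, -0.003], [-0.001, 0.008, -1.0]]
ft_force: [10.6, -0.8, -13.0]
grip_width: 0.0104
gripper_force: 38.9
time_s: 38.33
position: [0.4804, -0.2238, 0.0869]
tool_rot: [[0.292, 0.956, 0.004], [0.956, -0.292, -0.002], [-0.001, 0.005, -1.0]]
ft_force: [-1.8, -3.3, 3.7]
grip_width: 0.0103
gripper_force: 40.7
time_s: 39.0
position: [0.5699, -0.2509, 0.0869]
tool_rot: [[0.293, 0.956, 0.005], [0.956, -0.293, -0.003], [-0.001, 0.005, -1.0]]
ft_force: [-1.0, -3.9, 2.8]
grip_width: 0.0104
gripper_force: 40.7
```

```bash

python3 -m handwheel '0.3 -0.1 0 0 0 0 0;0.6 -0.2 0 0 0 0 0;0.9 -0.28 0 0 0 0 0;0.9 -0.28 0 0 0 0 0'
python3 -m handwheel '0.2 -0.06 0 0 0 0 0;0.4 -0.12 0 0 0 0 0;0.4 -0.12 0 0 0 0 0'
python3 -m handwheel '0.2 -0.06 0 0 0 0 0;0.4 -0.12 0 0 0 0 0;0.4 -0.12 0 0 0 0 0'

```

```text
time_s: 39.33
position: [0.5778, -0.2532, 0.0869]
tool_rot: [[0.293, 0.956, 0.004], [0.956, -0.293, -0.002], [-0.001, 0.004, -1.0]]
ft_force: [-0.6, -4.4, 4.8]
grip_width: 0.0106
gripper_force: 41.0
time_s: 39.58
position: [0.5817, -0.2544, 0.0869]
tool_rot: [[0.293, 0.956, 0.004], [0.956, -0.293, -0.002], [-0.001, 0.004, -1.0]]
ft_force: [-0.8, -4.7, 5.9]
grip_width: 0.0103
gripper_force: 41.0
time_s: 39.83
position: [0.5822, -0.2545, 0.0868]
tool_rot: [[0.293, 0.956, -0.005], [0.956, -0.293, 0.001], [-0.001, -0.005, -1.0]]
ft_force: [-18.0, 0.5, 16.2]
grip_width: 0.0103
gripper_force: 42.2
```

```bash

python3 -m handwheel '-0.2 0.06 0 0 0 0 0.4;-0.3 0.1 0 0 0 0 0.4;-0.3 0.1 0 0 0 0 0.4;-0.3 0.1 0 0 0 0 0.4'
python3 -m handwheel '0 0 4 0 0 0 0.4;0 0 8 0 0 0 0.4;0 0 12 0 0 0 0.4;0 0 15 0 0 0 0.4'
python3 -m handwheel '-4 1 0 0 0 0 0.4;-8 2 0 0 0 0 0.4;-12 4 0 0 0 0 0.4;-15 6 0 0 0 0 0.4;-15 6 0 0 0 0 0.4;-15 6 0 0 0 0 0.4;-15 6 0 0 0 0 0.4'
python3 - <<'E'
from h import *
from scipy.spatial.transform import Rotation as Ro
t=snap('top','t17');s=snap('scene','s17');t0=load('top0');s0=load('scene0')
for n,a,b in(('top',t0,t),('scene',s0,s)):
    d=(np.abs(a['color'].astype(int)-b['color']).max(2)>60).astype(np.uint8);d=cv2.morphologyEx(d,cv2.MORPH_OPEN,np.ones((3,3)))
    k,l,st,ce=cv2.connectedComponentsWithStats(d); print(n,[(st[j].tolist()) for j in range(1,k) if st[j,4]>25])
print('slugs',slugs(t,mn=40,mx=100))
for n,im in(('top',t),('scene',s)):
    g=im['color'].astype(int);m=((g[:,:,1]>90)&(g[:,:,1]-g[:,:,0]>50)&(g[:,:,1]-g[:,:,2]>60)).astype(np.uint8)
    c=max(cv2.findContours(m,0,1)[0],key=cv2.contourArea);print(n,m.sum(),cv2.approxPolyDP(c,3,True)[:,0].tolist())
E
```

```text
time_s: 40.17
position: [0.5824, -0.2535, 0.0858]
tool_rot: [[0.293, 0.956, 0.002], [0.956, -0.293, 0.0], [0.001, 0.002, -1.0]]
ft_force: [0.1, 0.5, 0.5]
grip_width: 0.0345
gripper_force: 0.0
time_s: 40.5
position: [0.5828, -0.2538, 0.2396]
tool_rot: [[0.292, 0.956, 0.005], [0.956, -0.292, -0.002], [-0.0, 0.005, -1.0]]
ft_force: [1.0, -0.2, 0.5]
grip_width: 0.0339
gripper_force: 0.0
time_s: 41.08
position: [0.433, -0.1943, 0.2365]
tool_rot: [[0.293, 0.956, 0.004], [0.956, -0.293, -0.001], [-0.0, 0.004, -1.0]]
ft_force: [0.2, -0.3, 0.1]
grip_width: 0.0344
gripper_force: 0.0
top [[345, 174, 84, 29, 446], [255, 182, 10, 11, 81], [339, 185, 24, 18, 194], [364, 193, 37, 28, 421], [356, 202, 21, 17, 118], [403, 205, 23, 10, 132], [224, 219, 218, 201, 12837], [230, 241, 10, 11, 81], [263, 242, 11, 11, 83], [157, 308, 110, 112, 7117], [0, 387, 5, 9, 42], [249, 387, 77, 33, 1233], [0, 397, 36, 23, 404]]
scene [[175, 0, 62, 40, 1336], [448, 0, 88, 95, 3103], [219, 15, 4, 8, 27], [481, 17, 15, 12, 145], [375, 35, 5, 8, 34], [191, 43, 35, 13, 243], [199, 62, 23, 6, 98], [196, 69, 19, 27, 365], [324, 71, 20, 12, 164], [283, 83, 7, 11, 58], [315, 91, 15, 12, 100], [284, 95, 6, 5, 28], [303, 104, 5, 7, 29], [328, 107, 60, 46, 1116], [348, 108, 23, 7, 126], [290, 118, 15, 10, 103], [301, 141, 12, 5, 45], [320, 140, 13, 7, 57], [167, 187, 56, 66, 705], [144, 189, 19, 12, 148], [133, 195, 10, 5, 35], [163, 199, 32, 15, 220], [301, 211, 11, 13, 122], [336, 216, 11, 13, 122], [302, 258, 13, 12, 116]]
slugs []
top 1819 [[128, 201], [91, 230], [112, 259], [150, 230]]
scene 1051 [[439, 186], [469, 209], [499, 196], [467, 175]]
```

```bash
python3 -c "
from rig import env
print(env.close_job())"
```

```text
the job is handed in; nothing more can be done
None
```

The three samples went into the hopper, the flap is shut, the scoop is back in the drawer, the drawer is fully home, the other bench items appear undisturbed and the job is handed in at about 41 s; note that I viewed 15 pictures, one over the limit of 14.

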